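# Draw the hook rod, regrip it and swing down the drying cabinet's hatch

### The arm

A 6-joint arm with a two-finger parallel gripper is mounted at the origin on a cart in front of the work surface, level with it; the furniture and walls round the work are solid. World frame = base frame: x ahead of the robot, y to its left, z up, the work surface at z = 0. Lengths are in m, angles in rad, forces in N, time in s.
With the tool pointing down it reaches from about 0.35 to 0.775 m from the base axis. Payload 7.3 kg.
Tool frame: the origin (TCP) lies midway between the tips of the shut fingers; the grasp point (between the pads) lies 19 mm behind it (robot.grip_depth is the z of the grasp point in the tool frame, in m); z points along the fingers, y is the line along which they close (so a half turn about z gives the same grasp; the last joint's range is limited). The gripper opens to 92 mm and grips with 3 to 60 N. Pads are 19 mm wide; open, the fingers measure 130 mm over their backs; the gripper's body (75 mm by 190 mm) begins 47 mm behind the grasp point.
Start: joints at [1.106, 0.342, 1.524, -0, 1.275, -0.146], TCP at [0.165, 0.499, 0.227] pointing down, gripper open.
Joint ranges: [-2.53, 2.53], [-0.77, 2.02], [0.04, 2.7], [-1, 4.14], [0.28, 2.66], [-3.11, 3.11]. Speed limits (rad/s): [2.57, 2.57, 3.14, 3.14, 3.14, 3.14].

### API

Orientations are given as [roll, pitch, yaw] about the fixed x, y, z axes, in that order (R = Rz(yaw) Ry(pitch) Rx(roll)).
In Python, from cell import robot, viewer gives the robot as it stands.
- The arm moves only by the tool step_arm, never from a script. Its argument "increments" is a list of rows, each an object with "delta_pos": the shift along the tool's x, y, z in cm, a list of three; "dr": the turn, a rotation vector about the tool's x, y, z in degrees, a list of three; "fingers": the closure, from -1 (fully open) to 1 (shut), so that 0 is half open. In form: [{"delta_pos": [tx, ty, tz], "dr": [wx, wy, wz], "fingers": fingers}, ...]. A call has exactly 5 rows; each row is the pose to reach, as a shift and turn from the pose commanded when the call began, along the tool's axes at that moment; what a row does not reach only later rows make up. A row lasts 1/8 s, in which the tool goes at most 62.5 mm and 10.7 degrees, less where a joint would pass 70% of its speed; a pose out of reach is approached as far as the arm can. A call with a gripper value outside its range is refused whole. The fingers move at their own pace and stop on an object; "newtons" is the grip in N (left out, the last holds). Time passes only in rows, so rows that repeat a pose let the fingers close, or fill a call up. It gives the time, the measured TCP pose, the force, the opening and the grip force at its end, in the units of the state.
- robot.observe(): the state, without advancing time (a new reading comes with each control period).
- viewer.read_camera(name): name is "scene" or "side" or "wrist"; returns the picture (400x640x3 uint8, red, green, blue); there is no depth.
- viewer.camera_params(name): a dict with "K" (3x3 intrinsics, pixels), "k1" (the pictures are not rectified: a ray, as slopes to the right and down, at radius r is drawn at 1 + k1 r^2 times it, then the intrinsics apply), "T" (4x4, takes a point from camera to world coordinates). Camera axes: x right, y down, z forward; pixel columns grow to the right and rows downward; lengths in m; the calibration is good to about 2 mm. A picture is of the moment at which its call begins: read the wrist's pose just before it. camera_params takes no time and is no camera call; for the wrist camera it gives the pose at the moment of the call.
- robot.hand_in(): hands the job in; it is judged then, once.
The state is a dict: "time": time; "qpos": joint angles; "qvel": joint speeds; "joint_efforts": joint torques, N m; "tool_pos": TCP position; "tool_rot": TCP orientation; "contact_force": force on the tool from outside, world axes, zero at the start; "torque": the same for the moment, N m; "opening": finger opening in m; "grip_force": force on a finger pad.
Only numpy, scipy, OpenCV 4.12 (cv2) and the standard library are available. Lean on these libraries where they do the work, as an engineer would, in place of code of your own. Each camera call takes 0.05 s, during which the arm holds its last target. There are 200 camera calls.

### The job

Draw the hook rod out of its holster, put it down on the bench and let go, then take it by its handle, hook it into the eye of the small grey cabinet's hatch and swing the hatch down until it is fully open. Only the rod may touch the hatch, not the gripper's fingers. At the end unhook the rod and lay it flat on the bench, touching neither hatch nor cabinet, without disturbing the phone, side cutters, solder spool and tape beside the work.

Things in the scene. Friction and masses are not known exactly. Their poses are not given: they have to be found in the camera images.
- rod_handle (a point): Hook rod, 178 mm long, 110 g: centre of its black handle (70 long, 16 wide, 20 mm high), on the rod's axis, 10 mm above what it lies on. x runs along the rod from handle to hook, z up, y left of x. The handle ends at x = 35 mm; then a steel shaft 10 mm square to x = 138, with a collar (16 wide, 20 high, 8 long) centred at x = 120.
- rod_neck (a point): Point on the axis of the rod's 10 mm square steel shaft, 85 mm ahead of rod_handle; same axes. As it sits in the holster, shaft and hook stick out and this is the place to grip to draw it out. The bench round x = 0.40, y from -0.12 to -0.36 m (near edge, in front of the test fixture) is always clear: room to lay the rod down along y.
- rod_hook (a point): Middle of the rod's hook: at x = 140 mm from rod_handle the rod bends square to the left into a round finger 7 mm thick, along +y, level with the rod's axis (z = 0), its rounded end at y = +29.5 mm. This point: x = 140, y = 13, z = 0 from rod_handle; same axes.
- holster_mouth (a point): Centre of the mouth of the fixed grey sleeve (98 long, 36 wide, top 66 mm high; inside 24 wide, 26 high, floor 35 mm above the bench). x points into it, z up; the point is 45 mm above the bench, level with the rod's axis. The rod sits loosely, handle inside (its centre 55 mm in), hook out, rod x against this x; it slides straight out and is free when rod_handle is over 35 mm in front.
- cabinet: Fixed grey drying cabinet, 170 wide, 290 mm high; origin on the bench under the middle of its front face, x from the front into the cabinet, y along its width, z up. The closed hatch's face is in the plane x = 0. A head juts out to x = -60 over the whole width, from 215 up to 290 mm height: no room for a gripper over the eye, but room below it for the level rod.
- hatch: Aluminium hatch of the cabinet with its eye: a plate 140 wide, 104 high, 8 mm thick, hinged along its lower edge. Origin on the hinge line (85 mm above the bench, in the plane of the front); closed, x points into the cabinet and z up.
- hatch_eye (a point): Centre of the steel ring (eye) on the outside of the hatch, in the hatch's frame x = -22, y = 0, z = +95 mm; closed it is 180 mm above the bench. Hole 18 mm across, wire 6 mm thick; the hole runs along the hatch's y axis (across the cabinet), so the hook's finger goes in sideways, towards +y with the rod pointing at the cabinet, and turns freely in it.
- hatch_angle (a joint): Hatch angle: 0 closed, 1.5 rad fully down (level, at its stop). It has a stiff friction hinge (about 2 to 4 N at the eye) and stays where it is left; it may stand slightly ajar at the start.
- phone: black phone, 162x82x11 mm, lying on the bench, a bystander; origin at the centre of its underside
- side_cutters: red-handled side cutters, 164x51x11 mm, a bystander; origin at the centre of the underside
- solder_spool: spool of solder, 55 mm across, 40 high, a bystander; origin at the centre of the underside
- tape_yellow: roll of yellow tape, 62 mm across, 18 high, a bystander; origin at the centre of the underside

How it is judged:
By the outcome, as a careful person would: the job done as asked, in the order asked, and still so for the second after the job is handed in, with the robot touching nothing.
It also fails if it takes over 72 s, if anything falls off the work surface, if the arm or the gripper's body presses on something with over 40 N, if the wrist force passes 120 N, or if a joint passes its speed limit or range.

## Working session

There is one attempt and no reset: what is moved stays moved. The work goes in short steps, Python scripts to look and compute and a tool call to move; the robot and the scene stay as the last step left them, time stands still between calls to the robot, and variables do not carry over. Pictures are saved under pics/ and viewed, at most 10 in all, crops included, and the job is handed in when it is done.

Besides the shell and the picture viewer there is one more tool, called after ">>>" as name([rows], argument=value, ...), one row to a line, values as JSON. step_arm: Moves the arm, as the interface text tells. Its arguments: {"type":"object","properties":{"increments":{"type":"array"},"newtons":{"type":"number"}},"required":["increments"]}

```bash
ls; mkdir -p pics; python3 - <<'E'
from cell import robot, viewer
import cv2, numpy as np
s=robot.observe(); print(s['time'],s['tool_pos'],s['tool_rot'],s['opening'],robot.grip_depth)
for n in ['scene','side']:
    im=viewer.read_camera(n); cv2.imwrite(f'pics/{n}0.png',im[:,:,::-1])
for n in ['scene','side','wrist']:
    p=viewer.camera_params(n); print(n,np.round(p['K'],1).tolist(),p['k1'],np.round(p['T'],3).tolist())
E
```

```text
pics
0.0 [0.16434269 0.49820318 0.22604882] [-3.14009059e+00 -2.16253537e-04  2.82280035e+00] 0.0915628993743896 -0.0188
scene [[420.9, 0.0, 318.1], [0.0, 420.9, 197.7], [0.0, 0.0, 1.0]] -0.11044354667831181 [[-0.917, -0.321, 0.236, 0.212], [-0.398, 0.732, -0.553, 0.419], [0.005, -0.601, -0.799, 1.174], [0.0, 0.0, 0.0, 1.0]]
side [[487.1, 0.0, 327.6], [0.0, 487.1, 199.3], [0.0, 0.0, 1.0]] -0.03459909999215991 [[-0.985, -0.043, 0.17, 0.306], [-0.173, 0.383, -0.907, 0.892], [-0.026, -0.923, -0.385, 0.646], [0.0, 0.0, 0.0, 1.0]]
wrist [[357.1, 0.0, 314.9], [0.0, 357.1, 197.4], [0.0, 0.0, 1.0]] 0.0037651863699047668 [[0.313, 0.913, 0.261, 0.094], [0.95, -0.301, -0.087, 0.521], [-0.001, 0.275, -0.961, 0.385], [0.0, 0.0, 0.0, 1.0]]
```

View pics/scene0.png

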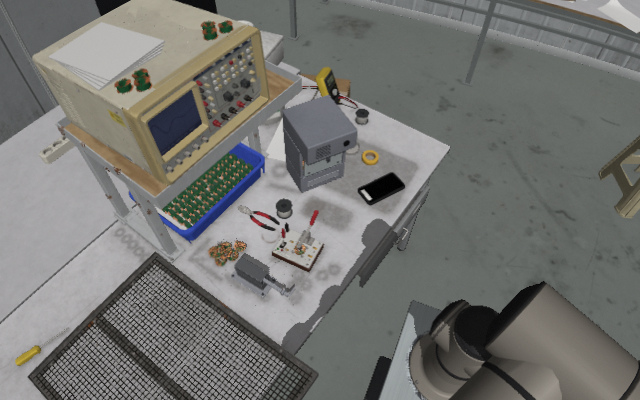

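View pics/side0.png

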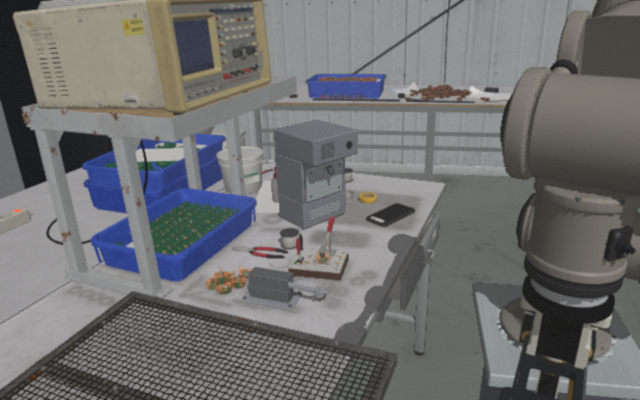

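The scene view shows the holster at about (253,272) with the rod shaft/hook at about (285,289). The cabinet is at (320,145), the cutters at (260,217), the spool at (284,208), the phone at (381,187) and the tape at (370,157). The side view shows the cabinet hatch at (325,180), the eye near (328,170) and the holster at (270,284), with the rod out to its right.

```bash
cat > h.py <<'E'
from cell import robot, viewer
import cv2, numpy as np
from scipy.spatial.transform import Rotation as Rn
def ray(p,u,v):
    K=p['K'];T=np.array(p['T']);xd=np.array([(u-K[0][2])/K[0][0],(v-K[1][2])/K[1][1]]);x=xd.copy()
    for _ in range(20): x=xd/(1+p['k1']*(x@x))
    d=T[:3,:3]@np.array([x[0],x[1],1]);return T[:3,3],d/np.linalg.norm(d)
def plane(p,u,v,z=0):
    o,d=ray(p,u,v);return o+d*(z-o[2])/d[2]
def tri(obs):
    A=np.zeros((3,3));b=np.zeros(3);L=[]
    for p,u,v in obs:
        o,d=ray(p,u,v);M=np.eye(3)-np.outer(d,d);A+=M;b+=M@o;L.append((o,d))
    X=np.linalg.solve(A,b);return X,[np.linalg.norm((np.eye(3)-np.outer(d,d))@(X-o)) for o,d in L]
def proj(p,X):
    T=np.array(p['T']);c=T[:3,:3].T@(np.array(X)-T[:3,3]);x=c[:2]/c[2];x=x*(1+p['k1']*(x@x))
    return np.array([p['K'][0][0]*x[0]+p['K'][0][2],p['K'][1][1]*x[1]+p['K'][1][2]])
def Rtool(rpy): return Rn.from_euler('xyz',rpy)
def go(pos,rpy,cur=None):
    s=robot.observe(); p0,r0=(s['tool_pos'],s['tool_rot']) if cur is None else cur
    R0=Rtool(r0); return np.round(R0.inv().apply(np.array(pos)-p0)*100,2), np.round((R0.inv()*Rtool(rpy)).as_rotvec(degrees=True),2)
E
python3 - <<'E'
from h import *
a=viewer.camera_params('scene');b=viewer.camera_params('side')
for n,u,v,z in [('holster',253,272,.06),('rod',285,289,.045),('cut',260,217,0),('spool',284,208,.04),('phone',381,187,.01),('tape',370,157,.018),('board',298,250,.02),('cabcornerL',298,188,0),('cabR',343,180,0)]:
    print(n,np.round(plane(a,u,v,z),3))
for n,u,v,z in [('cabL',279,212,0),('cabfrontL',309,225,0),('cabfrontR',345,211,0),('phone',391,215,0.01)]: print('side',n,np.round(plane(b,u,v,z),3))
for nm,x0,y0,x1,y1 in [('scene',220,90,400,310),('side',220,110,400,320)]:
    im=cv2.imread(f'pics/{nm}0.png')[y0:y1,x0:x1]
    cv2.imwrite(f'pics/{nm}0c.png',cv2.resize(im,None,fx=2.8,fy=2.8,interpolation=cv2.INTER_CUBIC)[:600])
m=[cv2.resize(cv2.imread(f'pics/{n}0.png')[y0:y0+130,x0:x0+130],(600,600),interpolation=cv2.INTER_CUBIC) for n,x0,y0 in [('scene',222,215),('side',240,115)]]
m=[cv2.resize(i,(400,400)) for i in m]
cv2.imwrite('pics/c.png',np.hstack(m))
E
```

```text
holster [ 0.607 -0.025  0.06 ]
rod [ 0.501 -0.02   0.045]
cut [ 0.706 -0.24   0.   ]
spool [ 0.633 -0.281  0.04 ]
phone [ 0.371 -0.519  0.01 ]
tape [ 0.452 -0.632  0.018]
board [ 0.529 -0.165  0.02 ]
cabcornerL [ 0.641 -0.404  0.   ]
cabR [ 0.508 -0.503  0.   ]
side cabL [ 0.73  -0.507  0.   ]
side cabfrontL [ 0.612 -0.423  0.   ]
side cabfrontR [ 0.517 -0.54   0.   ]
side phone [ 0.367 -0.504  0.01 ]
```

View pics/c.png

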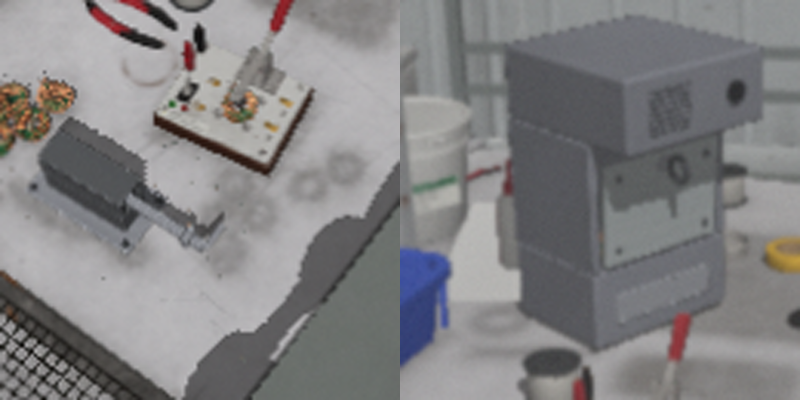

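The left crop shows the holster mouth at about scene (266,280), the collar at (284,292) and the finger end at (293,284). The right crop shows the eye at about side (331,170), and the hatch looks nearly closed.

```bash
python3 - <<'E'
from h import *
a=viewer.camera_params('scene');b=viewer.camera_params('side')
for n,u,v in [('exit',267.5,280),('collar',284,292),('tip',293,284)]: print(n,np.round(plane(a,u,v,.045),3))
for n,u,v,z in [('L',304.3,228,0),('R',344.6,213.5,0),('eye',330.7,170.2,.18)]: print(n,np.round(plane(b,u,v,z),3))
s=robot.observe(); c=viewer.camera_params('wrist')['T']; R=Rtool(s['tool_rot'])
print(R.inv().apply(np.array(c)[:3,3]-s['tool_pos']), (R.inv().as_matrix()@np.array(c)[:3,:3]).round(2).tolist())
E
```

```text
exit [ 0.561 -0.025  0.045]
collar [ 0.5   -0.01   0.045]
tip [ 0.487 -0.043  0.045]
L [ 0.622 -0.401  0.   ]
R [ 0.516 -0.52   0.   ]
eye [ 0.54  -0.424  0.18 ]
[ 0.07454985 -0.00042223 -0.15904413] [[0.0, -0.96, -0.28], [1.0, 0.0, 0.0], [-0.0, -0.28, 0.96]]
```

```bash
python3 - <<'E'
from h import *
print(go([.52,-.02,.2],[np.pi,0,np.deg2rad(166)]))
E
```

```text
(array([-50.01, -38.06,   2.66]), array([-0.08, -0.01, -4.27]))
```

>>> step_arm([
  {"delta_pos":[-5,-3.8,0.3],"dr":[0,0,0],"fingers":-1},
  {"delta_pos":[-10,-7.6,0.6],"dr":[0,0,-1],"fingers":-1},
  {"delta_pos":[-15,-11.4,0.9],"dr":[0,0,-2],"fingers":-1},
  {"delta_pos":[-20,-15.2,1.2],"dr":[0,0,-3],"fingers":-1},
  {"delta_pos":[-25,-19,1.3],"dr":[0,0,-4.3],"fingers":-1},
])

```text
time: 0.72
tool_pos: [0.342, 0.2395, 0.2135]
tool_rot: [3.142, -0.0, 2.899]
contact_force: [0.4, 0.3, -0.5]
opening: 0.092
grip_force: 0.0
```

```bash
python3 - <<'E'
from h import *
print(robot.observe()['tool_pos'],go([.52,-.02,.2],[np.pi,0,np.deg2rad(166)]))
E
```

```text
[0.34198718 0.23947994 0.21354513] (array([-23.52, -20.91,   1.35]), array([ 0.  , -0.01,  0.09]))
```

>>> step_arm([
  {"delta_pos":[-4.7,-4.2,0.3],"dr":[0,0,0],"fingers":-1},
  {"delta_pos":[-9.4,-8.4,0.6],"dr":[0,0,0],"fingers":-1},
  {"delta_pos":[-14.1,-12.6,0.9],"dr":[0,0,0],"fingers":-1},
  {"delta_pos":[-18.8,-16.8,1.2],"dr":[0,0,0],"fingers":-1},
  {"delta_pos":[-23.5,-20.9,1.4],"dr":[0,0,0],"fingers":-1},
])

```text
time: 1.35
tool_pos: [0.5183, -0.0183, 0.1994]
tool_rot: [3.141, -0.001, 2.897]
contact_force: [1.7, 1.0, 0.1]
opening: 0.0917
grip_force: 0.0
```

```bash
python3 - <<'E'
from h import *
p=viewer.camera_params('wrist');im=viewer.read_camera('wrist');cv2.imwrite('pics/w1.png',im[:,:,::-1])
np.save('w1T.npy',p['T']); print(robot.observe()['tool_pos'])
E
```

```text
[ 0.52230816 -0.02443585  0.1990195 ]
```

View pics/w1.png

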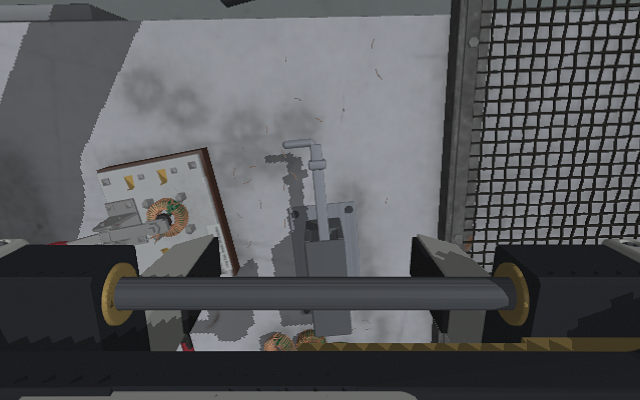

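The wrist view shows the rod's shaft from the holster mouth at about (322,240) to the collar at (317,163), with the finger going left to (284,144). The arm was still settling when this was taken. I'll retake it and locate the features by template shift.

```bash
python3 - <<'E'
from h import *
p=viewer.camera_params('wrist');im=viewer.read_camera('wrist')[:,:,::-1];cv2.imwrite('pics/w2.png',im);s=robot.observe();print(s['tool_pos'],s['time'])
old=cv2.imread('pics/w1.png');t=old[130:250,270:345]
r=cv2.matchTemplate(im.astype(np.uint8),t,cv2.TM_CCOEFF_NORMED);_,m,_,l=cv2.minMaxLoc(r);d=np.array(l)-[270,130];print(m,d)
for n,u,v,z in [('mouth',322,241,.05),('shaft',319.5,195,.05),('collar',317,163,.055),('corner',315.5,144,.045),('tip',284,144,.045)]:
    print(n,plane(p,u+d[0],v+d[1],z).round(4))
g=cv2.cvtColor(im.astype(np.uint8),cv2.COLOR_BGR2GRAY)
for v in (180,195,210): print(v+d[1],g[v+d[1],305+d[0]:340+d[0]].tolist())
E
```

```text
[ 0.52011637 -0.02119706  0.19883417] 1.45
0.968223512172699 [ 6 -6]
mouth [ 0.574  -0.0255  0.05  ]
shaft [ 0.5306 -0.0174  0.05  ]
collar [ 0.5013 -0.0126  0.055 ]
corner [ 0.4865 -0.0101  0.045 ]
tip [ 0.4798 -0.0367  0.045 ]
174 [149, 149, 148, 148, 147, 146, 148, 148, 115, 104, 121, 121, 122, 123, 123, 124, 125, 126, 126, 139, 147, 146, 144, 145, 144, 145, 144, 142, 141, 141, 140, 140, 139, 139, 138]
189 [147, 147, 147, 146, 143, 142, 141, 143, 147, 124, 103, 113, 120, 121, 121, 122, 123, 123, 125, 123, 114, 130, 142, 140, 137, 137, 136, 135, 134, 132, 130, 127, 126, 124, 123]
204 [71, 101, 117, 117, 117, 116, 115, 116, 115, 116, 107, 90, 108, 122, 121, 121, 122, 121, 121, 123, 123, 120, 116, 117, 117, 116, 116, 115, 114, 116, 116, 115, 112, 113, 113]
```

```bash
python3 - <<'E'
from h import *
s=robot.observe();print(s['tool_pos'],s['tool_rot'],s['opening'],go([.5407,-.0197,.038],[np.pi,0,np.deg2rad(170)]))
E
```

```text
[ 0.52011637 -0.02119706  0.19883417] [-3.14039427e+00  9.54318575e-04  2.89261341e+00] 0.09147323624829808 (array([-1.94,  0.67, 16.08]), array([-0.07,  0.05, -4.27]))
```

>>> step_arm([
  {"delta_pos":[-1.9,0.6,3],"dr":[0,0,-4.3],"fingers":-0.3},
  {"delta_pos":[-1.9,0.6,7],"dr":[0,0,-4.3],"fingers":-0.3},
  {"delta_pos":[-1.9,0.6,10],"dr":[0,0,-4.3],"fingers":-0.3},
  {"delta_pos":[-1.9,0.6,12],"dr":[0,0,-4.3],"fingers":-0.3},
  {"delta_pos":[-1.9,0.6,12],"dr":[0,0,-4.3],"fingers":-0.3},
])

```text
time: 2.08
tool_pos: [0.536, -0.0144, 0.0783]
tool_rot: [3.141, -0.004, 2.973]
contact_force: [0.3, -0.2, -0.1]
opening: 0.0596
grip_force: 0.0
```

```bash
python3 - <<'E'
from h import *
im=viewer.read_camera('wrist')[:,:,::-1];im=viewer.read_camera('wrist')[:,:,::-1];cv2.imwrite('pics/w3.png',im);p=viewer.camera_params('wrist')
s=robot.observe();print(s['tool_pos'],s['tool_rot'],s['opening'],go([.5407,-.0197,.038],[np.pi,0,np.deg2rad(170)]))
g=cv2.cvtColor(im.astype(np.uint8),cv2.COLOR_BGR2GRAY)
for x in (140,120,100,85,70,55): 
  print(x,proj(p,np.array([.4865,-.0101,.05])-(140-x)/1000*np.array([-.985,.174,0])).round(1))
E
```

```text
[ 0.53766297 -0.01480539  0.08033678] [3.14145199e+00 3.02843298e-04 2.97323690e+00] 0.059668562291122836 (array([-0.38, -0.43,  4.23]), array([0.01, 0.02, 0.35]))
140 [307.8 141.2]
120 [307.8 178.2]
100 [307.7 213.2]
85 [307.7 238.1]
70 [307.7 262.1]
55 [307.7 285.2]
```

View pics/w3.png

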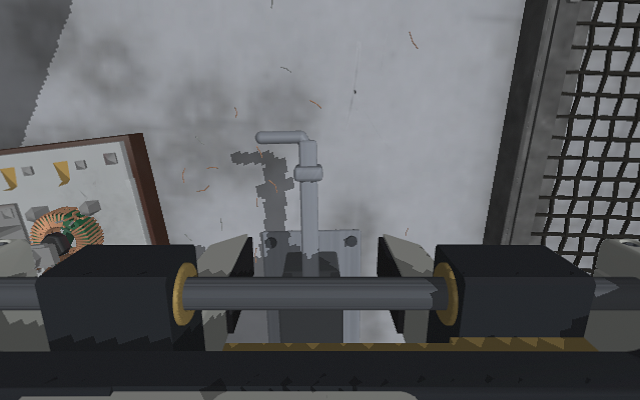

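The wrist view confirms the estimate: the shaft is vertical at column 309, the collar at (308,174) and the corner at (309,137). Next I'll descend and grip.

>>> step_arm([
  {"delta_pos":[-0.4,-0.3,2],"dr":[0,0,0],"fingers":-0.3},
  {"delta_pos":[-0.4,-0.3,4.2],"dr":[0,0,0],"fingers":-0.3},
  {"delta_pos":[-0.4,-0.3,4.2],"dr":[0,0,0],"fingers":-0.3},
  {"delta_pos":[-0.4,-0.3,4.2],"dr":[0,0,0],"fingers":0.3},
  {"delta_pos":[-0.4,-0.3,4.2],"dr":[0,0,0],"fingers":1},
], newtons=40)

```text
time: 2.8
tool_pos: [0.5418, -0.0188, 0.0391]
tool_rot: [3.142, 0.002, 2.973]
contact_force: [-0.7, -0.3, 0.2]
opening: 0.0441
grip_force: 0.0
```

>>> step_arm([
  {"delta_pos":[0,0,0],"dr":[0,0,0],"fingers":1},
  {"delta_pos":[0,0,0],"dr":[0,0,0],"fingers":1},
  {"delta_pos":[0,0,0],"dr":[0,0,0],"fingers":1},
  {"delta_pos":[0,0,0],"dr":[0,0,0],"fingers":1},
  {"delta_pos":[0,0,0],"dr":[0,0,0],"fingers":1},
], newtons=40)

```text
time: 3.42
tool_pos: [0.541, -0.0188, 0.0378]
tool_rot: [3.142, 0.0, 2.973]
contact_force: [-0.3, -0.7, 1.3]
opening: 0.0095
grip_force: 40.0
```

>>> step_arm([
  {"delta_pos":[0,0,-0.2],"dr":[0,0,0],"fingers":1},
  {"delta_pos":[2.5,0,-0.2],"dr":[0,0,0],"fingers":1},
  {"delta_pos":[5,0,-0.2],"dr":[0,0,0],"fingers":1},
  {"delta_pos":[7.5,0,-0.2],"dr":[0,0,0],"fingers":1},
  {"delta_pos":[10.5,0,-0.3],"dr":[0,0,0],"fingers":1},
])

```text
time: 4.05
tool_pos: [0.4369, -0.001, 0.0408]
tool_rot: [3.141, 0.0, 2.973]
contact_force: [-0.1, 0.5, -0.7]
opening: 0.0095
grip_force: 40.0
```

>>> step_arm([
  {"delta_pos":[1,0,-1],"dr":[0,0,0],"fingers":1},
  {"delta_pos":[1,0,-3],"dr":[0,0,0],"fingers":1},
  {"delta_pos":[1,0,-6],"dr":[0,0,0],"fingers":1},
  {"delta_pos":[1,0,-7],"dr":[0,0,0],"fingers":1},
  {"delta_pos":[1,0,-7],"dr":[0,0,0],"fingers":1},
])

```text
time: 4.68
tool_pos: [0.4284, 0.0004, 0.1114]
tool_rot: [3.142, 0.002, 2.973]
contact_force: [0.1, -0.2, -1.2]
opening: 0.0091
grip_force: 40.0
```

```bash
python3 - <<'E'
from h import *
im=viewer.read_camera('wrist')[:,:,::-1];cv2.imwrite('pics/w4.png',im)
sd=viewer.read_camera('side')[:,:,::-1];cv2.imwrite('pics/s4.png',sd)
cv2.imwrite('pics/v4.png',np.hstack([im[80:360,150:500],sd[100:380,200:550]]))
s=robot.observe();print(s['tool_pos'],s['qpos'],s['opening'])
E
```

```text
[0.42732247 0.00061289 0.1101919 ] [-1.78410058e-01  3.13609675e-01  1.94205362e+00  1.54054371e-04
  8.86922366e-01 -1.58056469e+00] 0.009263502425817177
```

View pics/v4.png

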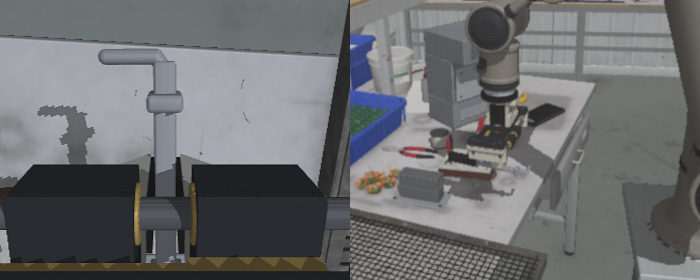

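The left half shows the rod gripped and clear, with collar and hook visible. The right half shows the gripper holding the rod over the bench and the holster empty. Next I'll turn the rod and lay it along y with the hook towards -y.

>>> step_arm([
  {"delta_pos":[-0.4,-5,-3],"dr":[0,0,10],"fingers":1},
  {"delta_pos":[-0.8,-10,-6],"dr":[0,0,20],"fingers":1},
  {"delta_pos":[-1.2,-15,-9],"dr":[0,0,30],"fingers":1},
  {"delta_pos":[-1.6,-20,-9],"dr":[0,0,40],"fingers":1},
  {"delta_pos":[-1.6,-25.7,-9],"dr":[0,0,50],"fingers":1},
])

```text
time: 5.4
tool_pos: [0.3999, -0.2569, 0.2001]
tool_rot: [3.142, -0.001, 2.095]
contact_force: [0.2, 0.2, -1.0]
opening: 0.0095
grip_force: 40.0
```

>>> step_arm([
  {"delta_pos":[0,0,0],"dr":[0,0,10],"fingers":1},
  {"delta_pos":[0,0,0],"dr":[0,0,20],"fingers":1},
  {"delta_pos":[0,0,0],"dr":[0,0,30],"fingers":1},
  {"delta_pos":[0,0,0],"dr":[0,0,40],"fingers":1},
  {"delta_pos":[0,0,0],"dr":[0,0,50],"fingers":1},
])

```text
time: 6.02
tool_pos: [0.3999, -0.2552, 0.1994]
tool_rot: [-3.139, -0.001, 1.222]
contact_force: [-0.2, 0.6, -1.0]
opening: 0.0093
grip_force: 40.0
```

>>> step_arm([
  {"delta_pos":[0,0,0],"dr":[0,0,10],"fingers":1},
  {"delta_pos":[0,0,0],"dr":[0,0,20],"fingers":1},
  {"delta_pos":[0,0,0],"dr":[0,0,30],"fingers":1},
  {"delta_pos":[0,0,0],"dr":[0,0,40],"fingers":1},
  {"delta_pos":[0,0,0],"dr":[0,0,50],"fingers":1},
])

```text
time: 6.65
tool_pos: [0.3999, -0.2552, 0.1994]
tool_rot: [-3.139, 0.001, 0.349]
contact_force: [-0.0, 0.5, -0.9]
opening: 0.0094
grip_force: 40.0
```

>>> step_arm([
  {"delta_pos":[0,0,0],"dr":[0,0,10],"fingers":1},
  {"delta_pos":[0,0,0],"dr":[0,0,20],"fingers":1},
  {"delta_pos":[0,0,0],"dr":[0,0,30],"fingers":1},
  {"delta_pos":[0,0,0],"dr":[0,0,40],"fingers":1},
  {"delta_pos":[0,0,0],"dr":[0,0,50],"fingers":1},
])

```text
time: 7.28
tool_pos: [0.3999, -0.2552, 0.1994]
tool_rot: [-3.141, 0.002, -0.524]
contact_force: [1.0, -0.2, 0.2]
opening: 0.0092
grip_force: 40.0
```

>>> step_arm([
  {"delta_pos":[0,0,0],"dr":[0,0,10],"fingers":1},
  {"delta_pos":[0,0,0],"dr":[0,0,20],"fingers":1},
  {"delta_pos":[0,0,0],"dr":[0,0,30],"fingers":1},
  {"delta_pos":[0,0,0],"dr":[0,0,40],"fingers":1},
  {"delta_pos":[0,0,0],"dr":[0,0,50],"fingers":1},
])

```text
time: 7.9
tool_pos: [0.3999, -0.2552, 0.1994]
tool_rot: [3.14, 0.002, -1.396]
contact_force: [-0.5, -0.8, -1.0]
opening: 0.0093
grip_force: 40.0
```

```bash
python3 - <<'E'
from h import *
s=robot.observe();print(s['time'],s['tool_pos'],s['tool_rot'],s['qpos'],s['opening'],go([.40,-.255,.01],[np.pi,0,-np.pi/2]))
E
```

```text
7.9 [ 0.39992253 -0.25522167  0.19940909] [ 3.14010867e+00  2.04932930e-03 -1.39623370e+00] [-7.29829939e-01  2.77056859e-01  1.69873649e+00  1.09046070e-04
  1.16832752e+00  2.23715572e+00] 0.009312480238860358 (array([ 0.02, -0.04, 18.94]), array([ 0.1 ,  0.11, 10.  ]))
```

>>> step_arm([
  {"delta_pos":[0,0,5],"dr":[0,0,10],"fingers":1},
  {"delta_pos":[0,0,10],"dr":[0,0,10],"fingers":1},
  {"delta_pos":[0,0,15],"dr":[0,0,10],"fingers":1},
  {"delta_pos":[0,0,17.5],"dr":[0,0,10],"fingers":1},
  {"delta_pos":[0,0,18.5],"dr":[0,0,10],"fingers":1},
])

```text
time: 8.52
tool_pos: [0.3991, -0.2545, 0.0134]
tool_rot: [3.138, 0.003, -1.565]
contact_force: [0.3, -0.1, -0.8]
opening: 0.0094
grip_force: 40.0
```

>>> step_arm([
  {"delta_pos":[0,0,0.3],"dr":[0,0,0],"fingers":1},
  {"delta_pos":[0,0,0.6],"dr":[0,0,0],"fingers":1},
  {"delta_pos":[0,0,0.9],"dr":[0,0,0],"fingers":1},
  {"delta_pos":[0,0,1],"dr":[0,0,0],"fingers":1},
  {"delta_pos":[0,0,1],"dr":[0,0,0],"fingers":1},
])

```text
time: 9.15
tool_pos: [0.4009, -0.2553, 0.0071]
tool_rot: [-3.14, -0.001, -1.565]
contact_force: [0.3, 4.7, 7.5]
opening: 0.0093
grip_force: 40.0
```

>>> step_arm([
  {"delta_pos":[0,0,0],"dr":[0,0,0],"fingers":0.6},
  {"delta_pos":[0,0,0],"dr":[0,0,0],"fingers":0.3},
  {"delta_pos":[0,0,0],"dr":[0,0,0],"fingers":0},
  {"delta_pos":[0,0,0],"dr":[0,0,0],"fingers":-0.3},
  {"delta_pos":[0,0,0],"dr":[0,0,0],"fingers":-0.3},
])

```text
time: 9.78
tool_pos: [0.4002, -0.2555, 0.0057]
tool_rot: [3.142, 0.0, -1.565]
contact_force: [1.2, -0.4, -0.4]
opening: 0.0536
grip_force: 0.0
```

>>> step_arm([
  {"delta_pos":[0,0,-3],"dr":[0,0,0],"fingers":-0.3},
  {"delta_pos":[0,0,-8],"dr":[0,0,0],"fingers":-0.3},
  {"delta_pos":[0,0,-14],"dr":[0,0,0],"fingers":-0.3},
  {"delta_pos":[0,0,-20],"dr":[0,0,0],"fingers":-0.3},
  {"delta_pos":[0,0,-20],"dr":[0,0,0],"fingers":-0.3},
])

```text
time: 10.4
tool_pos: [0.4022, -0.2571, 0.2103]
tool_rot: [-3.134, -0.007, -1.565]
contact_force: [-0.5, -0.7, 0.3]
opening: 0.0595
grip_force: 0.0
```

>>> step_arm([
  {"delta_pos":[0,0,0],"dr":[0,0,-10],"fingers":-0.3},
  {"delta_pos":[0,0,0],"dr":[0,0,-20],"fingers":-0.3},
  {"delta_pos":[0,0,0],"dr":[0,0,-30],"fingers":-0.3},
  {"delta_pos":[0,0,0],"dr":[0,0,-40],"fingers":-0.3},
  {"delta_pos":[0,0,0],"dr":[0,0,-50],"fingers":-0.3},
])

```text
time: 11.02
tool_pos: [0.3997, -0.255, 0.2044]
tool_rot: [-3.141, 0.002, -0.687]
contact_force: [-0.7, -0.1, -0.2]
opening: 0.0597
grip_force: 0.0
```

>>> step_arm([
  {"delta_pos":[0,0,0],"dr":[0,0,-10],"fingers":-0.3},
  {"delta_pos":[0,0,0],"dr":[0,0,-20],"fingers":-0.3},
  {"delta_pos":[0,0,0],"dr":[0,0,-30],"fingers":-0.3},
  {"delta_pos":[0,0,0],"dr":[0,0,-40],"fingers":-0.3},
  {"delta_pos":[0,0,0],"dr":[0,0,-50],"fingers":-0.3},
])

```text
time: 11.65
tool_pos: [0.3997, -0.255, 0.2044]
tool_rot: [-3.14, 0.001, 0.186]
contact_force: [0.5, 0.1, 0.4]
opening: 0.0595
grip_force: 0.0
```

>>> step_arm([
  {"delta_pos":[0,0,0],"dr":[0,0,-10],"fingers":-0.3},
  {"delta_pos":[0,0,0],"dr":[0,0,-20],"fingers":-0.3},
  {"delta_pos":[0,0,0],"dr":[0,0,-30],"fingers":-0.3},
  {"delta_pos":[0,0,0],"dr":[0,0,-40],"fingers":-0.3},
  {"delta_pos":[0,0,0],"dr":[0,0,-50],"fingers":-0.3},
])

```text
time: 12.28
tool_pos: [0.3997, -0.255, 0.2043]
tool_rot: [-3.139, -0.001, 1.059]
contact_force: [1.0, -0.2, 0.0]
opening: 0.0596
grip_force: 0.0
```

>>> step_arm([
  {"delta_pos":[0,0,0],"dr":[0,0,-10],"fingers":-0.3},
  {"delta_pos":[0,0,0],"dr":[0,0,-20],"fingers":-0.3},
  {"delta_pos":[0,0,0],"dr":[0,0,-30],"fingers":-0.3},
  {"delta_pos":[0,0,0],"dr":[0,0,-40],"fingers":-0.3},
  {"delta_pos":[0,0,0],"dr":[0,0,-50],"fingers":-0.3},
])

```text
time: 12.9
tool_pos: [0.3997, -0.255, 0.2044]
tool_rot: [-3.14, -0.002, 1.931]
contact_force: [0.2, 0.2, -0.3]
opening: 0.0595
grip_force: 0.0
```

>>> step_arm([
  {"delta_pos":[0,0,0],"dr":[0,0,-10],"fingers":-0.3},
  {"delta_pos":[0,0,0],"dr":[0,0,-20],"fingers":-0.3},
  {"delta_pos":[0,0,0],"dr":[0,0,-28],"fingers":-0.3},
  {"delta_pos":[0,0,0],"dr":[0,0,-28],"fingers":-0.3},
  {"delta_pos":[0,0,0],"dr":[0,0,-28],"fingers":-0.3},
])

```text
time: 13.52
tool_pos: [0.4, -0.2553, 0.2051]
tool_rot: [3.141, -0.001, 2.412]
contact_force: [-0.3, -0.2, 0.9]
opening: 0.06
grip_force: 0.0
```

```bash
python3 - <<'E'
from h import *
R=Rtool([np.pi,0,np.deg2rad(138)])*Rn.from_euler('y',-45,degrees=True)
s=robot.observe();print(s['time'],s['tool_pos'],s['tool_rot'],s['qpos'],go([.44,-.335,.18],R.as_euler('xyz')))
E
```

```text
13.525 [ 0.40000625 -0.25527821  0.20514715] [ 3.14147848e+00 -1.22589809e-03  2.41166583e+00] [-7.29810232e-01  2.70701094e-01  1.69042622e+00  1.23547635e-04
  1.18169122e+00 -1.57072661e+00] (array([-8.3 , -3.27,  2.5 ]), array([  0.08, -45.07,   0.17]))
```

>>> step_arm([
  {"delta_pos":[-1.7,-0.7,0.5],"dr":[0,-9,0],"fingers":-0.3},
  {"delta_pos":[-3.4,-1.4,1],"dr":[0,-18,0],"fingers":-0.3},
  {"delta_pos":[-5.1,-2.1,1.5],"dr":[0,-27,0],"fingers":-0.3},
  {"delta_pos":[-6.8,-2.7,2],"dr":[0,-36,0],"fingers":-0.3},
  {"delta_pos":[-8.3,-3.3,2.5],"dr":[0,-45,0],"fingers":-0.3},
])

```text
time: 14.15
tool_pos: [0.4269, -0.3221, 0.1893]
tool_rot: [3.102, 0.629, 2.414]
contact_force: [1.2, -0.5, 0.1]
opening: 0.0596
grip_force: 0.0
```

```bash
python3 - <<'E'
from h import *
viewer.read_camera('side');sd=viewer.read_camera('side')[:,:,::-1];viewer.read_camera('wrist');p=viewer.camera_params('wrist');im=viewer.read_camera('wrist')[:,:,::-1];p2=viewer.camera_params('wrist')
cv2.imwrite('pics/w5.png',im);cv2.imwrite('pics/s5.png',sd);np.save('w5T.npy',p['T']);print(np.abs(np.array(p['T'])-p2['T']).max())
s=robot.observe();print(s['time'],s['tool_pos'],s['tool_rot'])
E
```

```text
0.0009919338166166636
14.35 [ 0.42837532 -0.32548842  0.19210465] [3.10592467 0.63610365 2.41261621]
```

View pics/w5.png

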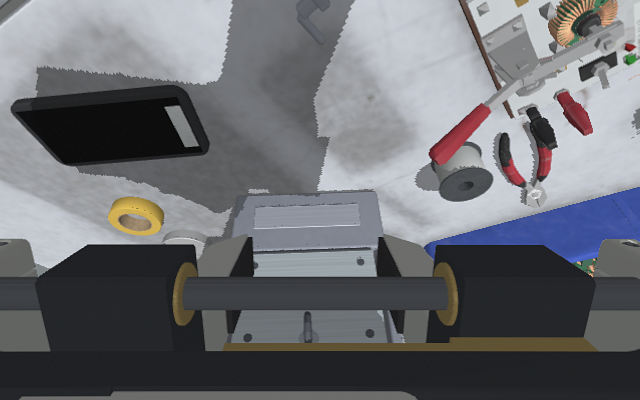

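The wrist view (upside down) shows the cabinet front with the hatch at rows 250–345, bolts near (253,265), (361,262), (248,337) and (370,333), and the eye near (308,325). I'll zoom on the eye in both views.

```bash
python3 - <<'E'
import cv2,numpy as np
w=cv2.imread('pics/w5.png')[180:350,225:395];s=cv2.imread('pics/side0.png')[150:235,290:375]
cv2.imwrite('pics/z5.png',np.hstack([cv2.resize(w,(400,400),interpolation=cv2.INTER_CUBIC),cv2.resize(s,(400,400),interpolation=cv2.INTER_CUBIC)]))
E
```

```text
(no output)
```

View pics/z5.png

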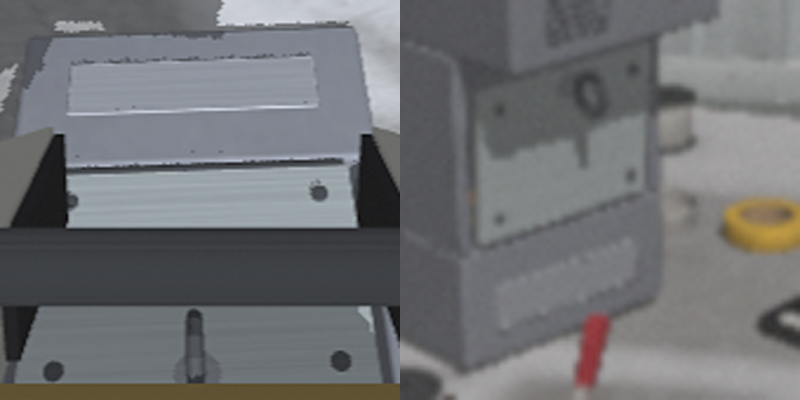

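```bash
python3 - <<'E'
from h import *
b=viewer.camera_params('side');w=dict(viewer.camera_params('wrist'));w['T']=np.load('w5T.npy')
B={}
for n,s_,w_ in [('upL',(311.2,172.9),(369.9,333.4)),('upR',(339.3,164.9),(247.5,337.7)),('loL',(311.2,196.7),(360.6,261.6)),('loR',(339.1,187.4),(255.2,265))]:
    X,r=tri([(b,*s_),(w,*w_)]);B[n]=X;print(n,X.round(4),np.round(r,4))
y=(B['upL']+B['loL']-B['upR']-B['loR']);print('yaw of x',np.degrees(np.arctan2(y[1],y[0]))-90,'widths',np.linalg.norm(B['upL']-B['upR']),np.linalg.norm(B['loL']-B['loR']),'centre',np.mean(list(B.values()),0))
u=(B['upL']+B['upR']-B['loL']-B['loR'])/2;print('up',u)
for v in (322,327,332):
    X,r=tri([(b,330.4,170.2),(w,307.9,v)]);print('eye',X.round(4),np.round(r,4))
# lateral: plane through wrist column 307.9 intersect side ray
o,d=ray(w,307.9,320);o2,d2=ray(w,307.9,340);n=np.cross(d,d2);ob,db=ray(b,330.4,170.2);print('eye colplane',ob+db*((o-ob)@n)/(db@n))
E
```

```text
upL [ 0.5938 -0.4023  0.1778] [0.0004 0.0004]
upR [ 0.5252 -0.4889  0.1761] [0.0013 0.0013]
loL [ 0.5978 -0.4054  0.1028] [0.001 0.001]
loR [ 0.5275 -0.4894  0.1026] [0.0011 0.0011]
yaw of x -39.13827068018131 widths 0.11055029617993317 0.1095353260517744 centre [ 0.56108264 -0.44649684  0.1398277 ]
up [-0.00309684  0.00178469  0.0742292 ]
eye [ 0.5425 -0.4317  0.175 ] [0.002 0.002]
eye [ 0.5427 -0.4316  0.1772] [0. 0.]
eye [ 0.5427 -0.4314  0.1793] [0.002 0.002]
eye colplane [ 0.54268573 -0.43164365  0.17714699]
```

The ring is edge-on at wrist column 308 and at about (330,170) in the side view. The triangulated eye (0.5427,-0.4316,0.178) agrees with the bolts, the hatch is about 0.05 rad ajar, and the cabinet yaw is about -39.5°. Next I'll look at the rod on the bench from above.

```bash
python3 - <<'E'
from h import *
R1=[np.pi,0,np.deg2rad(138)]
print(go([.40,-.27,.21],R1))
E
```

```text
(array([ 3.61,  2.42, -4.81]), array([ 2.05, 36.44,  0.87]))
```

>>> step_arm([
  {"delta_pos":[0.9,0.6,-1.2],"dr":[0.5,9,0.2],"fingers":-0.3},
  {"delta_pos":[1.8,1.2,-2.4],"dr":[1,18,0.4],"fingers":-0.3},
  {"delta_pos":[2.7,1.8,-3.6],"dr":[1.5,27,0.6],"fingers":-0.3},
  {"delta_pos":[3.6,2.4,-4.8],"dr":[2,36.4,0.9],"fingers":-0.3},
  {"delta_pos":[3.6,2.4,-4.8],"dr":[2,36.4,0.9],"fingers":-0.3},
])

```text
time: 14.98
tool_pos: [0.4012, -0.2713, 0.2098]
tool_rot: [-3.139, 0.003, 2.41]
contact_force: [0.4, -0.8, -0.1]
opening: 0.0595
grip_force: 0.0
```

>>> step_arm([
  {"delta_pos":[0,0,0],"dr":[0,0,10],"fingers":-0.3},
  {"delta_pos":[0,0,0],"dr":[0,0,20],"fingers":-0.3},
  {"delta_pos":[0,0,0],"dr":[0,0,30],"fingers":-0.3},
  {"delta_pos":[0,0,0],"dr":[0,0,40],"fingers":-0.3},
  {"delta_pos":[0,0,0],"dr":[0,0,48],"fingers":-0.3},
])

```text
time: 15.6
tool_pos: [0.3995, -0.2703, 0.2093]
tool_rot: [3.14, 0.004, 1.567]
contact_force: [-0.3, -0.9, -0.1]
opening: 0.0597
grip_force: 0.0
```

```bash
python3 - <<'E'
from h import *
viewer.read_camera('wrist');viewer.read_camera('wrist');p=viewer.camera_params('wrist');im=viewer.read_camera('wrist')[:,:,::-1].astype(np.uint8).copy();p2=viewer.camera_params('wrist')
cv2.imwrite('pics/w6.png',im);np.save('w6T.npy',p['T']);print(np.abs(np.array(p['T'])-p2['T']).max())
s=robot.observe();print(s['time'],s['tool_pos'],s['tool_rot'])
g=cv2.cvtColor(im,cv2.COLOR_BGR2GRAY);m=((g<60)*255).astype(np.uint8);m[235:]=0;m=cv2.morphologyEx(m,cv2.MORPH_OPEN,np.ones((5,5)))
for c in cv2.findContours(m,0,2)[0]:
    if cv2.contourArea(c)>300: print(cv2.minAreaRect(c))
for d in (0,85,140): print(proj(p,[.400,-.1705-d/1000,.012]).round(1))
E
```

```text
0.003714692432117733
15.75 [ 0.3995603  -0.27003189  0.20951595] [3.14021555e+00 2.69905559e-03 1.57501656e+00]
((531.0, 111.5), (13.0, 30.0), 90.0)
((315.5, 64.5), (75.0, 17.0), 90.0)
((151.5, 44.0), (88.0, 163.0), 90.0)
[315.5  66.2]
[315.4 156.1]
[315.3 208.3]
```

View pics/w6.png

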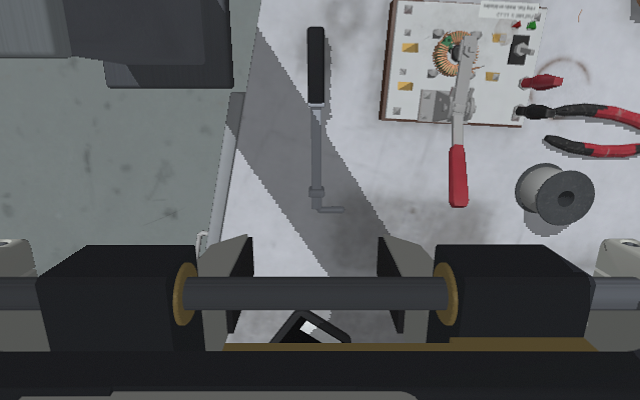

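The rod lies on the bench as expected: handle centre at (315.5,64.5), matching the prediction, and hook finger at about (330,209) pointing right (+x). I'll take it by the front half of the handle.

>>> step_arm([
  {"delta_pos":[4,0,4],"dr":[0,0,0],"fingers":-0.3},
  {"delta_pos":[7.8,0,8],"dr":[0,0,0],"fingers":-0.3},
  {"delta_pos":[7.8,0,13],"dr":[0,0,0],"fingers":-0.3},
  {"delta_pos":[7.8,0,17],"dr":[0,0,0],"fingers":-0.3},
  {"delta_pos":[7.8,0,18.5],"dr":[0,0,0],"fingers":-0.3},
], newtons=60)

```text
time: 16.38
tool_pos: [0.3987, -0.191, 0.0227]
tool_rot: [-3.14, -0.0, 1.577]
contact_force: [1.0, 0.1, -0.5]
opening: 0.0597
grip_force: 0.0
```

>>> step_arm([
  {"delta_pos":[0,0,1],"dr":[0,0,0],"fingers":-0.3},
  {"delta_pos":[0,0,2],"dr":[0,0,0],"fingers":-0.3},
  {"delta_pos":[0,0,2],"dr":[0,0,0],"fingers":-0.3},
  {"delta_pos":[0,0,2],"dr":[0,0,0],"fingers":0.2},
  {"delta_pos":[0,0,2],"dr":[0,0,0],"fingers":0.4},
], newtons=60)

```text
time: 17.0
tool_pos: [0.4002, -0.192, 0.0053]
tool_rot: [3.14, 0.001, 1.574]
contact_force: [-0.7, -0.1, -0.3]
opening: 0.0439
grip_force: 0.0
```

>>> step_arm([
  {"delta_pos":[0,0,0],"dr":[0,0,0],"fingers":0.6},
  {"delta_pos":[0,0,0],"dr":[0,0,0],"fingers":1},
  {"delta_pos":[0,0,0],"dr":[0,0,0],"fingers":1},
  {"delta_pos":[0,0,0],"dr":[0,0,0],"fingers":1},
  {"delta_pos":[0,0,0],"dr":[0,0,0],"fingers":1},
], newtons=60)

```text
time: 17.62
tool_pos: [0.3999, -0.1918, 0.0049]
tool_rot: [3.141, 0.0, 1.574]
contact_force: [0.4, -0.1, 1.8]
opening: 0.0153
grip_force: 60.0
```

>>> step_arm([
  {"delta_pos":[0,0,-2],"dr":[0,0,0],"fingers":1},
  {"delta_pos":[0,0,-6],"dr":[0,0,0],"fingers":1},
  {"delta_pos":[0,0,-11],"dr":[0,0,0],"fingers":1},
  {"delta_pos":[0,0,-15],"dr":[0,0,0],"fingers":1},
  {"delta_pos":[0,0,-17],"dr":[0,0,0],"fingers":1},
])

```text
time: 18.25
tool_pos: [0.4002, -0.1921, 0.1768]
tool_rot: [3.138, 0.002, 1.574]
contact_force: [-1.0, 0.2, -0.7]
opening: 0.0154
grip_force: 60.0
```

>>> step_arm([
  {"delta_pos":[-3,-0.8,0],"dr":[0,0,-10],"fingers":1},
  {"delta_pos":[-6,-1.6,0],"dr":[0,0,-20],"fingers":1},
  {"delta_pos":[-9,-2.5,0],"dr":[0,0,-30],"fingers":1},
  {"delta_pos":[-12,-3.4,0],"dr":[0,0,-40],"fingers":1},
  {"delta_pos":[-15.2,-4.2,0],"dr":[0,0,-50],"fingers":1},
])

```text
time: 18.88
tool_pos: [0.3576, -0.3445, 0.1744]
tool_rot: [3.141, -0.0, 2.452]
contact_force: [0.9, 0.3, -0.7]
opening: 0.0156
grip_force: 60.0
```

```bash
python3 - <<'E'
from h import *
viewer.read_camera('scene')
s=robot.observe();print(s['time'],s['tool_pos'],s['tool_rot'],s['qpos'],go([.4194,-.3947,.173],[np.pi,0,np.deg2rad(140.5)]))
for n in ('side','scene'): cv2.imwrite(f'pics/{n}7.png',viewer.read_camera(n)[:,:,::-1])
b=viewer.camera_params('side');a=viewer.camera_params('scene')
R=Rtool(s['tool_rot'])
for L in ([-.1185,.013,-.005],[-.1185,.0295,-.005],[-.0985,0,-.005]): 
  X=R.apply(L)+s['tool_pos'];print(X.round(4),proj(b,X).round(1),proj(a,X).round(1))
sd=cv2.imread('pics/side7.png')[130:250,270:390];sc=cv2.imread('pics/scene7.png')[110:230,270:390]
cv2.imwrite('pics/z7.png',np.hstack([cv2.resize(i,(400,400),interpolation=cv2.INTER_CUBIC) for i in (sd,sc)]))
E
```

```text
18.925 [ 0.35696233 -0.34839686  0.17446669] [-3.13989068e+00  1.71261571e-03  2.45983335e+00] [-9.26229840e-01  3.43928325e-01  1.67663516e+00 -1.37480748e-03
  1.11895590e+00 -1.81466642e+00] (array([-7.77,  0.34,  0.16]), array([-0.1 ,  0.1 ,  0.44]))
[ 0.4572 -0.413   0.1796] [358.8 172.5] [350.7 168.9]
[ 0.4676 -0.4002  0.1796] [354.7 173.9] [346.1 170.8]
[ 0.4334 -0.4105  0.1796] [367.  173.1] [357.5 171.8]
```

View pics/z7.png

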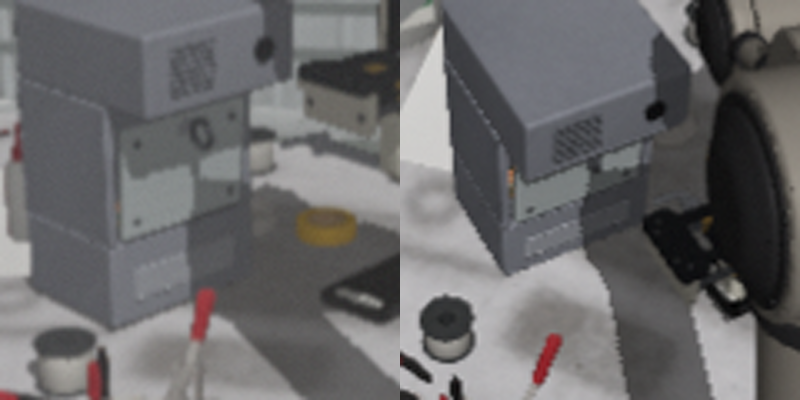

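The side crop shows the eye unmoved at about (331,169) and the cabinet undisturbed. The gripper is right of the cabinet with the rod held level towards it. Viewing budget is used up, so the remaining checks are numeric. I'll move to the pre-hook pose beside the eye.

>>> step_arm([
  {"delta_pos":[-1.6,0.1,0.1],"dr":[0,0,0.4],"fingers":1},
  {"delta_pos":[-3.2,0.2,0.1],"dr":[0,0,0.4],"fingers":1},
  {"delta_pos":[-4.8,0.3,0.1],"dr":[0,0,0.4],"fingers":1},
  {"delta_pos":[-6.3,0.3,0.1],"dr":[0,0,0.4],"fingers":1},
  {"delta_pos":[-7.8,0.3,0.1],"dr":[0,0,0.4],"fingers":1},
])

```text
time: 19.65
tool_pos: [0.4206, -0.3904, 0.1734]
tool_rot: [3.141, -0.001, 2.438]
contact_force: [0.4, 0.5, 0.0]
opening: 0.0154
grip_force: 60.0
```

```bash
python3 - <<'E'
from h import *
[viewer.read_camera('scene') for _ in range(3)]
s=robot.observe();sd=viewer.read_camera('side')[:,:,::-1].astype(np.uint8).copy();cv2.imwrite('pics/side8.png',sd);s=robot.observe()
print(s['time'],s['tool_pos'],s['tool_rot'],s['contact_force'],go([.4429,-.3661,.173],[np.pi,0,np.deg2rad(140.5)]))
b=viewer.camera_params('side');R=Rtool(s['tool_rot'])
for L in ([-.1185,.0,-.005],[-.1185,.0295,-.005],[-.0985,0,-.005]): 
  X=R.apply(L)+s['tool_pos'];print(X.round(4),proj(b,X).round(1))
print('eye',proj(b,[.5426,-.4315,.178]).round(1))
g=cv2.cvtColor(sd,cv2.COLOR_BGR2GRAY).astype(int);g0=cv2.cvtColor(cv2.imread('pics/side0.png'),cv2.COLOR_BGR2GRAY).astype(int)
for v in range(162,184): print(v,' '.join('%4d'%x for x in g[v,322:368]))
E
```

```text
19.85 [ 0.41985927 -0.39033838  0.17331782] [ 3.14065827e+00 -1.11191534e-03  2.43914380e+00] [-0.47273285  0.82372334 -1.4793573 ] (array([-0.19,  3.34,  0.03]), array([ 0.05, -0.06, -0.75]))
[ 0.5103 -0.4669  0.1782] [343.1 166.3]
[ 0.5294 -0.4444  0.1782] [335.6 168.6]
[ 0.495  -0.454   0.1782] [347.6 167.9]
eye [330.4 169.9]
162  105  102   99   97   93   87   85   84   88   90   93   98   99   97   97   99   97   95   96   98   97   84   98  138  147  127  121  123  108  102  104  104  101  106  106  103  108  142  145  105   97  102  105  104  108  108
163   92   84   85   85   88   92   93   96   96   98   97   97   96   98   98   96   91   83   89   97   97   85  101  146  157  153  153  145  124  118  121  106  100  105  104   99  110  153  151  104   98  103  104  106  108  107
164   87   88   87   90   94   95   93   90   92   92   96   97   95   98   98   96   85   67   78   93   94   82   95  129  143  143  143  142  148  152  146  127  119  119  110  118  128  154  149  103   97  102  103  104  106  107
165   94   96   94   90   88   86   80   72   72   82   91   95   9
[... 3678 characters left out ...]
81  104   94   95   94   96   91   94   95   94   97   95   95   94   94   96   95   95   95   97   93   80   77   82   99  108  106  100  102  107  114  140  154  158  163  163  164  163  165  164  165  166  166  167  168  168  168
182  103   95   93   95   94   94   96   95   94   94   96   94   93   96   91   96   96   98   98   91   83   77   76   91  108  114  112  120  139  149  155  160  161  162  162  165  165  164  165  165  165  165  166  165  167  168
183   98   94   97   96   94   95   97   95   95   95   95   95   94   95   95   96   96   94   97   92   78   76   82  109  143  151  150  154  158  161  162  162  164  164  165  165  167  166  167  165  163  166  166  167  170  167
```

```bash
python3 - <<'E'
from h import *
f=lambda n:cv2.cvtColor(cv2.imread(n),cv2.COLOR_BGR2GRAY).astype(int)
d=f('pics/side8.png')-f('pics/side7.png')
for v in range(160,176): print(v,' '.join('%4d'%x for x in d[v,332:366]))
E
```

```text
160  -21  -13   -8   -9   -4   -2    1   -1    0   -2    5   16    5  -30  -40  -42  -40  -35  -38  -37  -49  -60  -68  -58  -42  -37  -34  -14   -9  -11   21   31   11    0
161   -5   -2   -2   -2   -1    3   -3   -1   -1   -3   -1    7   -6  -26  -30  -45  -47  -47  -46  -44  -48  -52  -55  -46  -41  -39  -34   -9   -5  -10    6   23    5   -1
162   -3   -1   -1   -4   -1   -1    0    0   -1   -3   -3   -2   -1   -6  -13  -35  -44  -41  -54  -58  -54  -56  -57  -49  -48  -49  -43  -14   -5  -13   -7    5   -1   -1
163   -2   -2   -2    0   -1   -2   -2   -4   -4   -2   -2   -1    1   -3   -4   -9  -12  -21  -41  -45  -42  -60  -64  -59  -59  -65  -51   -8   -4  -19   -7   -2   -2    2
164    0   -4   -4   -2   -2   -3    1   -5   -3   -4   -4   -2   -6  -19  -14  -17  -16  -18  -12  -10  -16  -36  -44  -44  -52  -46  -35   -9   -9  -27  -12   -6   -6   -2
165    0   -2    1   -2    0    0   -5   -5   -6  -11   -9    0  -14  -50  -57  -55  -58  -49  -15    0   -1  -10   -9  -15  -31  -16   -8   -4   -9  -29  -28  -19  -16   -4
166   -4    1   -1   -2   -4   -8   -9  -11  -11   -6   
[... 983 characters left out ...]
  16
172   -3   -4   -1    1   -1   -1    0   -3    0   -1   -2   -1    2    0    0   -3   -1   -2   -2   -1    0   -1    9   21    6   -5   -5   -7  -18   -6   11   22   18   15
173   -1    0   -2    1   -2   -2   -2   -2   -7  -11   -9   -4   -1   -3    0   -1    1   -4   -3   -2   -3   16   51   54   30    6  -11  -28  -42  -38  -11   11   19   15
174    0   -4   -5   -4   -2  -14  -19  -17  -20  -32  -23  -15   -9   -4    0    2   -1    2   -1   -2   -1    7   36   41   27   10  -13  -34  -53  -63  -46  -16    8   16
175   -2   -8  -16  -17  -23  -35  -37  -42  -42  -40  -29  -30  -24   -6   -2   -4   -1   -2   -2    3   -6    1    5    6    4   -1   -5  -10  -26  -39  -36  -23    0    9
```

>>> step_arm([
  {"delta_pos":[-0.2,0.4,0.1],"dr":[0,0,-0.7],"fingers":1},
  {"delta_pos":[-0.2,0.8,0.1],"dr":[0,0,-0.7],"fingers":1},
  {"delta_pos":[-0.2,1.2,0.1],"dr":[0,0,-0.7],"fingers":1},
  {"delta_pos":[-0.2,1.6,0.1],"dr":[0,0,-0.7],"fingers":1},
  {"delta_pos":[-0.2,1.9,0.1],"dr":[0,0,-0.7],"fingers":1},
])

```text
time: 20.48
tool_pos: [0.434, -0.3781, 0.1728]
tool_rot: [3.141, 0.001, 2.452]
contact_force: [-0.5, -0.6, -1.3]
opening: 0.0154
grip_force: 60.0
```

>>> step_arm([
  {"delta_pos":[0,0.2,0],"dr":[0,0,0],"fingers":1},
  {"delta_pos":[0,0.4,0],"dr":[0,0,0],"fingers":1},
  {"delta_pos":[0,0.6,0],"dr":[0,0,0],"fingers":1},
  {"delta_pos":[0,0.7,0],"dr":[0,0,0],"fingers":1},
  {"delta_pos":[0,0.7,0],"dr":[0,0,0],"fingers":1},
])

```text
time: 21.1
tool_pos: [0.4383, -0.3729, 0.1728]
tool_rot: [3.141, 0.0, 2.452]
contact_force: [-0.2, -0.2, 0.1]
opening: 0.0155
grip_force: 60.0
```

>>> step_arm([
  {"delta_pos":[0,0.2,0],"dr":[0,0,0],"fingers":1},
  {"delta_pos":[0,0.4,0],"dr":[0,0,0],"fingers":1},
  {"delta_pos":[0,0.6,0],"dr":[0,0,0],"fingers":1},
  {"delta_pos":[0,0.8,0],"dr":[0,0,0],"fingers":1},
  {"delta_pos":[0,0.8,0],"dr":[0,0,0],"fingers":1},
])

```text
time: 21.72
tool_pos: [0.4435, -0.3666, 0.1728]
tool_rot: [3.141, 0.0, 2.452]
contact_force: [0.0, -0.7, -0.6]
opening: 0.0157
grip_force: 60.0
```

```bash
python3 - <<'E'
from h import *
viewer.read_camera('scene');s=robot.observe();print(s['time'],s['tool_pos'],s['tool_rot'],s['contact_force'])
cv2.imwrite('pics/side9.png',viewer.read_camera('side')[:,:,::-1])
# arc plan: eye positions vs angle, TCP offsets relative to angle 0.048
R=np.hypot(.022,.095);ph=np.arctan2(.022,.095)
e=lambda t:np.array([R*np.sin(ph+t),R*np.cos(ph+t)])*100 # outward, up (cm)
for t in (.05,.2,.4,.6,.8,1.0,1.2,1.35,1.5,1.6): print(t,(e(t)-e(.05)).round(2))
f=lambda n:cv2.cvtColor(cv2.imread(n),cv2.COLOR_BGR2GRAY).astype(int)
g=f('pics/side9.png')
for v in range(162,178): print(v,' '.join('%4d'%x for x in g[v,318:350]))
E
```

```text
21.775 [ 0.44340038 -0.36669263  0.17279568] [3.14110590e+00 5.00818109e-04 2.45187427e+00] [ 0.1807615  -0.10392984 -0.98054371]
0.05 [0. 0.]
0.2 [ 1.37 -0.5 ]
0.4 [ 3.05 -1.48]
0.6 [ 4.51 -2.78]
0.8 [ 5.68 -4.34]
1.0 [ 6.51 -6.1 ]
1.2 [ 6.98 -7.99]
1.35 [ 7.08 -9.44]
1.5 [  6.96 -10.9 ]
1.6 [  6.76 -11.85]
162  109  107  110  109  104   97   86   77   76   78   83   95  102  103  103  103  104  105  104  103  105  104  104  106  100   94   77   82  102  108  109  111
163  108  105  105   99   93   86   80   82   86   90   93   97  100   99  101  101  104  103  105  106  106  105  103  105  104  100   87   87  102  106  120  145
164   96   90   90   88   86   86   90   89   93   96   92   90   90   94   97   98   99  102  102  104  103  104  103  104  105  105  100  100  106  106  117  149
165   83   88   95   94   93   95   95   88   88   86   79   71   75   79   92   97   98   98   98  100  100   98  103  104  102  104  105  104  107  101  108  144
166   91   96   97   95   97   95   90   88   80   73   61   61   60   62   79   91   97   95   96   93   94   91   97  101   99   99 
[... 1133 characters left out ...]
  89   84   84   85   85   85   85   78   81
174   94   96   96   94   98   95   96   98   95   98   91   75   68   66   71   83   93   93   91   90   93   95   92   92   86   83   81   92   89   86   82   85
175   95   97   96   97  100   96   98   95   96   96   94   90   85   87   88   96   96   96   97   93   97   96   92   91   83   78   88  111  109   96   87   85
176   98   96   95   95   97   95   96   94   94   98   98   96   97   95   97   95   95   97   95   95   94   94   96   93   83   76   92  134  138  121  109  104
177   97   97   96   96   97   96   95   94   95   96   97   96   96   96   95   96   94   95   96   95   96   94   95   91   83   79   95  134  147  142  136  130
```

The side view values show the finger crossing the ring's far wire and passing behind the near one, so it is hooked. Next I'll pull along the arc.

>>> step_arm([
  {"delta_pos":[0.9,0,0.3],"dr":[0,0,0],"fingers":1},
  {"delta_pos":[1.8,0,0.7],"dr":[0,0,0],"fingers":1},
  {"delta_pos":[2.6,0,1.2],"dr":[0,0,0],"fingers":1},
  {"delta_pos":[3.45,0,1.8],"dr":[0,0,0],"fingers":1},
  {"delta_pos":[3.45,0,1.8],"dr":[0,0,0],"fingers":1},
])

```text
time: 22.45
tool_pos: [0.4157, -0.3439, 0.1542]
tool_rot: [3.141, -0.002, 2.452]
contact_force: [-0.4, -1.2, -0.8]
opening: 0.0153
grip_force: 60.0
```

```bash
python3 - <<'E'
from h import *
s=robot.observe();print(s['time'],s['tool_pos'],s['tool_rot'],s['contact_force'],s['torque'])
R=Rtool(s['tool_rot']);print(R.inv().apply(s['contact_force']),R.inv().apply(s['tool_pos']-np.array([.4435,-.3666,.1728]))*100)
E
```

```text
22.45 [ 0.41565325 -0.34386528  0.15424252] [ 3.14098081e+00 -1.98856861e-03  2.45165453e+00] [-0.41802292 -1.24323476 -0.75066287] [-0.03995388 -0.02007022 -0.06281328]
[-0.47038266 -1.22541449  0.74897934] [ 3.59112279 -0.02005999  1.86288049]
```

```bash
python3 - <<'E'
from h import *
im=viewer.read_camera('side')[:,:,::-1];cv2.imwrite('pics/side10.png',im);b=viewer.camera_params('side')
o=np.array([-.7716,.6361,0]);H=np.array([.5631,-.4482,.085]);R=np.hypot(.022,.095);ph=np.arctan2(.022,.095)
for t in (.05,.3,.4): print(t,proj(b,H+o*R*np.sin(ph+t)+[0,0,R*np.cos(ph+t)]).round(1), 'top edge',proj(b,H+o*.104*np.sin(t)+[0,0,.104*np.cos(t)]).round(1))
g=cv2.cvtColor(im.astype(np.uint8),cv2.COLOR_BGR2GRAY).astype(int)
for v in range(158,192): print(v,' '.join('%4d'%x for x in g[v,318:356]))
E
```

```text
0.05 [330.4 169.7] top edge [325.6 164.8]
0.3 [335.6 174.6] top edge [331.3 168.2]
0.4 [337.5 177.1] top edge [333.5 170.2]
158  112  110  104   93   86   86   90   89   94  106  106  107  108  108  111  110  110  101   67   44   43   42   42   44   44   43   42   43   42   43   43   44   42   42   42   43   46   52
159  110  109  109   96   88   90  103  105  107  111  110  111  110  110  108  100  102   93   66   45   42   41   43   46   41   46   46   40   41   41   44   41   41   40   38   42   43   45
160  110  112  110  108  106  108  111  112  111  108  108  105  101  101   95   85   82   78   68   53   45   47   42   44   44   42   40   47   41   43   45   46   43   43   43   40   46   44
161  108  114  112  112  110  109  112  108  104  102   98   91   88   84   77   74   76   81   88   78   69   62   52   46   45   43   44   39   44   45   44   44   42   46   40   42   44   43
162  109  111  111  109  105  103  100   96   92   81   79   79   75   73   73   74   76   88  105  102   99   89   76   70   63   50   49   45   42   40   45   45   41   46   43   42   46   44
163  1
[... 4919 characters left out ...]
 92   91   92   93   90   91   90   74   70   83   90   82   85  116  147  156  160  158  161  163  165  163  165  162
189  109  110  108   97   90   90   92   91   93   91   91   94   90   89   90   92   90   92   91   92   91   84   80   83   84   78   82  108  129  140  143  145  153  157  158  160  159  160
190  110  113  106   96   91   91   92   92   91   90   92   90   91   91   91   90   91   91   92   90   92   84   81   77   78   76   78   93  104  106  111  117  125  138  147  150  153  152
191  113  107  104   94   93   93   92   93   94   90   93   92   90   90   90   92   91   90   85   85   85   75   70   72   75   76   78   88   92   97   93   94   98  110  121  132  139  142
```

The ring is now at about (337,177), exactly where 0.4 rad predicts, so the hatch is swinging. Continuing.

>>> step_arm([
  {"delta_pos":[0.75,0,0.65],"dr":[0,0,0],"fingers":1},
  {"delta_pos":[1.4,0,1.4],"dr":[0,0,0],"fingers":1},
  {"delta_pos":[2.0,0,2.2],"dr":[0,0,0],"fingers":1},
  {"delta_pos":[2.5,0,3.0],"dr":[0,0,0],"fingers":1},
  {"delta_pos":[2.9,0,3.9],"dr":[0,0,0],"fingers":1},
])

```text
time: 23.12
tool_pos: [0.3941, -0.326, 0.1152]
tool_rot: [3.141, 0.0, 2.452]
contact_force: [1.7, -1.1, 1.0]
opening: 0.0156
grip_force: 60.0
```

>>> step_arm([
  {"delta_pos":[0.3,0,0.9],"dr":[0,0,0],"fingers":1},
  {"delta_pos":[0.55,0,1.85],"dr":[0,0,0],"fingers":1},
  {"delta_pos":[0.7,0,2.8],"dr":[0,0,0],"fingers":1},
  {"delta_pos":[0.75,0,3.8],"dr":[0,0,0],"fingers":1},
  {"delta_pos":[0.75,0,3.8],"dr":[0,0,0],"fingers":1},
])

```text
time: 23.75
tool_pos: [0.388, -0.3209, 0.0767]
tool_rot: [3.141, -0.002, 2.452]
contact_force: [-0.3, 0.0, 0.0]
opening: 0.0153
grip_force: 60.0
```

>>> step_arm([
  {"delta_pos":[0,0,0.6],"dr":[0,0,0],"fingers":1},
  {"delta_pos":[-0.05,0,1.2],"dr":[0,0,0],"fingers":1},
  {"delta_pos":[-0.15,0,1.8],"dr":[0,0,0],"fingers":1},
  {"delta_pos":[-0.2,0,2.3],"dr":[0,0,0],"fingers":1},
  {"delta_pos":[-0.2,0,2.3],"dr":[0,0,0],"fingers":1},
])

```text
time: 24.38
tool_pos: [0.39, -0.3226, 0.0545]
tool_rot: [3.141, -0.0, 2.452]
contact_force: [-1.6, 1.8, 3.4]
opening: 0.0157
grip_force: 60.0
```

```bash
python3 - <<'E'
from h import *
s=robot.observe();print(s['time'],s['tool_pos'],s['tool_rot'],s['contact_force'],s['torque'])
im=viewer.read_camera('side')[:,:,::-1];cv2.imwrite('pics/side11.png',im);b=viewer.camera_params('side')
o=np.array([-.7716,.6361,0]);yv=np.array([.6361,.7716,0]);H=np.array([.5631,-.4482,.085])
for t in (1.2,1.3,1.4,1.5):
  e=H+o*.104*np.sin(t)+[0,0,.104*np.cos(t)];print(t,'tip edge L,mid,R',*[proj(b,e+yv*k).round(1) for k in (.07,0,-.07)])
R=Rtool(s['tool_rot']);X=R.apply([-.1185,.013,-.005])+s['tool_pos'];print('hook',X,'expected end',H+o*(.095*np.sin(1.5)+.022*np.cos(1.5))+[0,0,.095*np.cos(1.5)-.022*np.sin(1.5)])
g=cv2.cvtColor(im.astype(np.uint8),cv2.COLOR_BGR2GRAY).astype(int)
for c in (322,328,334,340): print(c,g[185:235,c].tolist())
E
```

```text
24.375 [ 0.39004907 -0.32263836  0.05450569] [ 3.14098975e+00 -2.13433352e-04  2.45176836e+00] [-1.64356803  1.75481331  3.38082004] [-0.08948415 -0.09727814  0.06682857]
1.2 tip edge L,mid,R [328.4 200.6] [347. 194.] [364.5 187.8]
1.3 tip edge L,mid,R [329.2 204.2] [347.8 197.5] [365.2 191.2]
1.4 tip edge L,mid,R [329.9 207.8] [348.3 201. ] [365.8 194.6]
1.5 tip edge L,mid,R [330.2 211.3] [348.7 204.5] [366. 198.]
hook [ 0.4897271  -0.38802731  0.05948823] expected end [ 0.48878084 -0.38693197  0.06977514]
322 [84, 92, 92, 93, 89, 82, 75, 72, 75, 73, 84, 97, 91, 90, 111, 138, 149, 149, 150, 151, 150, 143, 117, 99, 90, 88, 87, 89, 89, 89, 85, 83, 78, 79, 76, 79, 82, 92, 98, 98, 100, 100, 98, 101, 117, 141, 139, 131, 125, 124]
328 [74, 76, 79, 80, 78, 74, 74, 74, 73, 80, 87, 89, 89, 86, 86, 91, 109, 139, 150, 150, 152, 152, 154, 141, 117, 101, 91, 88, 87, 82, 80, 80, 82, 80, 81, 84, 86, 82, 85, 88, 89, 91, 84, 85, 87, 91, 107, 136, 150, 152]
334 [77, 74, 71, 69, 72, 73, 76, 85, 86, 88, 88, 88, 87, 89, 89, 88, 89, 94, 115, 145, 153, 159, 161, 154, 134, 100, 82, 80, 78, 78, 79, 82, 86, 88, 86, 85, 82, 83, 88, 93, 99, 99, 100, 100, 103, 104, 89, 80, 82, 97]
340 [76, 75, 74, 73, 75, 83, 89, 87, 89, 89, 85, 88, 87, 87, 88, 90, 91, 90, 89, 93, 95, 96, 88, 81, 77, 77, 75, 79, 78, 73, 76, 80, 80, 82, 82, 83, 81, 83, 85, 91, 95, 98, 101, 98, 99, 94, 89, 82, 82, 79]
```

>>> step_arm([
  {"delta_pos":[0,0,0.2],"dr":[0,0,0],"fingers":1},
  {"delta_pos":[0,0,0.4],"dr":[0,0,0],"fingers":1},
  {"delta_pos":[0,0,0.6],"dr":[0,0,0],"fingers":1},
  {"delta_pos":[0,0,0.6],"dr":[0,0,0],"fingers":1},
  {"delta_pos":[0,0,0.6],"dr":[0,0,0],"fingers":1},
])

```text
time: 25.05
tool_pos: [0.3901, -0.3227, 0.0487]
tool_rot: [3.141, 0.0, 2.452]
contact_force: [-1.9, 1.9, 3.6]
opening: 0.0155
grip_force: 60.0
```

```bash
python3 - <<'E'
from h import *
s=robot.observe();print(s['contact_force'],s['torque'])
im=viewer.read_camera('side')[:,:,::-1].astype(np.uint8).copy();cv2.imwrite('pics/side12.png',im)
g=cv2.cvtColor(im,cv2.COLOR_BGR2GRAY).astype(int);g1=cv2.cvtColor(cv2.imread('pics/side11.png'),cv2.COLOR_BGR2GRAY).astype(int)
d=np.abs(g-g1)>15;d=d[150:240,280:385];ys,xs=np.nonzero(d);print(d.sum(),[(x+280,y+150) for x,y in zip(xs,ys)][:60])
for c in (316,322,328,334,338,344,350): print(c,g[185:225,c].tolist())
E
```

```text
[-1.93258943  1.9153344   3.63597037] [ 0.04865796 -0.04209314  0.07806803]
669 [(np.int64(331), np.int64(150)), (np.int64(332), np.int64(150)), (np.int64(333), np.int64(150)), (np.int64(334), np.int64(150)), (np.int64(335), np.int64(150)), (np.int64(336), np.int64(150)), (np.int64(351), np.int64(150)), (np.int64(352), np.int64(150)), (np.int64(353), np.int64(150)), (np.int64(354), np.int64(150)), (np.int64(355), np.int64(150)), (np.int64(356), np.int64(150)), (np.int64(357), np.int64(150)), (np.int64(364), np.int64(150)), (np.int64(365), np.int64(150)), (np.int64(366), np.int64(150)), (np.int64(384), np.int64(151)), (np.int64(384), np.int64(152)), (np.int64(365), np.int64(153)), (np.int64(366), np.int64(153)), (np.int64(365), np.int64(154)), (np.int64(366), np.int64(154)), (np.int64(384), np.int64(158)), (np.int64(367), np.int64(159)), (np.int64(368), np.int64(159)), (np.int64(369), np.int64(159)), (np.int64(370), np.int64(159)), (np.int64(371), np.int64(159)), (np.int64(384), np.int64(159)), (np.int64(368), np.int64(160)), (np.int64(369), np.int64(160)), (np.int64(370), np.int64(16
[... 1409 characters left out ...]
, 83, 86, 87]
334 [77, 75, 69, 73, 71, 70, 74, 83, 87, 87, 86, 87, 87, 87, 89, 88, 86, 92, 113, 139, 154, 158, 164, 152, 133, 100, 81, 78, 80, 77, 79, 84, 86, 89, 85, 84, 84, 83, 88, 90]
338 [74, 74, 75, 74, 73, 77, 86, 88, 89, 87, 89, 87, 86, 85, 87, 91, 90, 89, 91, 96, 113, 127, 116, 100, 89, 80, 77, 77, 78, 76, 74, 80, 82, 81, 83, 82, 82, 85, 86, 94]
344 [86, 84, 86, 86, 90, 88, 88, 86, 87, 87, 89, 87, 90, 87, 85, 87, 86, 92, 97, 103, 94, 78, 60, 57, 56, 59, 70, 81, 84, 80, 80, 81, 79, 80, 80, 83, 82, 81, 85, 90]
350 [167, 165, 165, 164, 155, 136, 107, 90, 88, 87, 82, 68, 54, 58, 63, 68, 55, 50, 58, 82, 108, 117, 107, 99, 95, 102, 108, 112, 110, 85, 78, 79, 80, 79, 79, 80, 80, 78, 80, 83]
```

```bash
cat > ang.py <<'E'
from h import *
def meas(fn):
    b=viewer.camera_params('side');o=np.array([-.7716,.6361,0]);yv=np.array([.6361,.7716,0]);H=np.array([.5631,-.4482,.085]);up=np.array([0,0,1.])
    def P(t,x,y,z): # hatch coords
        X=-o*(x*np.cos(t)-z*np.sin(t)); return H+X+yv*y+up*(x*np.sin(t)+z*np.cos(t))
    for t in (1.3,1.4,1.5):
        print(t,'outer/inner tip L,mid',*[proj(b,P(t,x,y,.104)).round(1) for y in (.07,0) for x in (0,.008)],'root L',proj(b,P(t,0,.07,0)).round(1))
    g=cv2.cvtColor(cv2.imread(fn),cv2.COLOR_BGR2GRAY).astype(int)
    for c in range(326,352,2): print(c,g[196:216,c].tolist())
E
python3 -c "
from ang import *
meas('pics/side12.png')"
```

```text
1.3 outer/inner tip L,mid [329.2 204.2] [328.7 201.5] [347.8 197.5] [347.2 194.8] root L [307.3 203.3]
1.4 outer/inner tip L,mid [329.9 207.8] [329.5 205.1] [348.3 201. ] [348.  198.3] root L [307.3 203.3]
1.5 outer/inner tip L,mid [330.2 211.3] [330.  208.7] [348.7 204.5] [348.5 201.8] root L [307.3 203.3]
326 [89, 89, 87, 84, 91, 113, 143, 154, 151, 152, 152, 144, 127, 107, 92, 87, 86, 86, 83, 78]
328 [86, 89, 86, 85, 90, 114, 144, 151, 151, 151, 154, 152, 142, 118, 100, 89, 87, 87, 82, 79]
330 [87, 88, 88, 87, 88, 97, 123, 147, 152, 151, 151, 152, 153, 158, 142, 102, 86, 80, 79, 77]
332 [88, 87, 88, 89, 90, 88, 99, 121, 146, 153, 152, 158, 165, 152, 124, 95, 79, 79, 77, 83]
334 [87, 87, 87, 89, 88, 86, 92, 113, 139, 154, 158, 164, 152, 133, 100, 81, 78, 80, 77, 79]
336 [88, 87, 89, 88, 89, 89, 88, 93, 114, 148, 161, 158, 139, 102, 86, 79, 77, 78, 76, 76]
338 [87, 86, 85, 87, 91, 90, 89, 91, 96, 113, 127, 116, 100, 89, 80, 77, 77, 78, 76, 74]
340 [85, 87, 89, 90, 88, 89, 89, 92, 92, 95, 96, 88, 79, 76, 77, 77, 77, 76, 78, 78]
342 [88, 87, 88, 91, 89, 90, 90, 90, 95, 98, 92, 82, 74, 73, 75, 76, 81, 85, 86, 83]
344 [87, 90, 87, 85, 87, 86, 92, 97, 103, 94, 78, 60, 57, 56, 59, 70, 81, 84, 80, 80]
346 [88, 79, 64, 53, 50, 57, 75, 101, 114, 109, 95, 79, 75, 81, 83, 86, 88, 79, 66, 67]
348 [79, 65, 53, 52, 48, 49, 57, 82, 102, 110, 103, 92, 87, 92, 101, 106, 102, 80, 58, 65]
350 [68, 54, 58, 63, 68, 55, 50, 58, 82, 108, 117, 107, 99, 95, 102, 108, 112, 110, 85, 78]
```

The hatch's lowest corner is at about (330.5,210.8), against a predicted (330.2,211.3) at 1.5 rad. It did not move under more push, so it is on its stop. Next I'll relieve the load and unhook.

>>> step_arm([
  {"delta_pos":[0.1,0,-0.2],"dr":[0,0,0],"fingers":1},
  {"delta_pos":[0.2,0,-0.4],"dr":[0,0,0],"fingers":1},
  {"delta_pos":[0.2,0,-0.5],"dr":[0,0,0],"fingers":1},
  {"delta_pos":[0.2,0,-0.5],"dr":[0,0,0],"fingers":1},
  {"delta_pos":[0.2,0,-0.5],"dr":[0,0,0],"fingers":1},
])

```text
time: 25.72
tool_pos: [0.3886, -0.3215, 0.0536]
tool_rot: [3.141, 0.0, 2.452]
contact_force: [1.0, -0.3, -0.3]
opening: 0.0155
grip_force: 60.0
```

>>> step_arm([
  {"delta_pos":[0,-0.3,0],"dr":[0,0,0],"fingers":1},
  {"delta_pos":[0,-0.6,0],"dr":[0,0,0],"fingers":1},
  {"delta_pos":[0,-0.9,0],"dr":[0,0,0],"fingers":1},
  {"delta_pos":[0,-1.2,0],"dr":[0,0,0],"fingers":1},
  {"delta_pos":[0,-1.2,0],"dr":[0,0,0],"fingers":1},
])

```text
time: 26.35
tool_pos: [0.3809, -0.331, 0.0538]
tool_rot: [3.141, 0.001, 2.451]
contact_force: [-0.5, -0.5, -1.1]
opening: 0.0154
grip_force: 60.0
```

Forces are free, so I'll continue withdrawing and then back away.

>>> step_arm([
  {"delta_pos":[0,-0.6,0],"dr":[0,0,0],"fingers":1},
  {"delta_pos":[0,-1.2,0],"dr":[0,0,0],"fingers":1},
  {"delta_pos":[0,-1.8,0],"dr":[0,0,0],"fingers":1},
  {"delta_pos":[0,-2.4,0],"dr":[0,0,0],"fingers":1},
  {"delta_pos":[0,-2.6,0],"dr":[0,0,0],"fingers":1},
])

```text
time: 26.98
tool_pos: [0.3642, -0.3513, 0.0537]
tool_rot: [3.141, 0.0, 2.451]
contact_force: [-1.1, -0.7, 0.3]
opening: 0.0157
grip_force: 60.0
```

```bash
python3 - <<'E'
from ang import *
s=robot.observe();print(s['time'],s['tool_pos'],s['contact_force'],s['qpos'])
cv2.imwrite('pics/side13.png',viewer.read_camera('side')[:,:,::-1]);meas('pics/side13.png')
b=viewer.camera_params('side');R=Rtool(s['tool_rot'])
for L in ([-.1185,0,-.005],[-.1185,.0295,-.005]): print(proj(b,R.apply(L)+s['tool_pos']))
E
```

```text
26.975 [ 0.36418139 -0.35125006  0.05370756] [-1.07118416 -0.70845881  0.28695227] [-9.19289756e-01  5.19529347e-01  1.79215688e+00  8.25726470e-04
  8.29547292e-01 -1.80018129e+00]
1.3 outer/inner tip L,mid [329.2 204.2] [328.7 201.5] [347.8 197.5] [347.2 194.8] root L [307.3 203.3]
1.4 outer/inner tip L,mid [329.9 207.8] [329.5 205.1] [348.3 201. ] [348.  198.3] root L [307.3 203.3]
1.5 outer/inner tip L,mid [330.2 211.3] [330.  208.7] [348.7 204.5] [348.5 201.8] root L [307.3 203.3]
326 [95, 118, 137, 148, 148, 150, 148, 146, 150, 149, 152, 143, 126, 107, 90, 85, 89, 87, 82, 80]
328 [87, 89, 111, 142, 149, 149, 149, 147, 149, 151, 151, 152, 142, 116, 99, 90, 89, 86, 80, 80]
330 [87, 89, 110, 142, 150, 148, 151, 149, 151, 152, 151, 149, 155, 159, 142, 102, 83, 81, 77, 80]
332 [88, 88, 94, 122, 144, 149, 150, 151, 151, 150, 152, 156, 164, 151, 123, 94, 78, 78, 79, 80]
334 [87, 86, 88, 96, 121, 145, 150, 150, 153, 152, 156, 160, 154, 135, 98, 82, 80, 76, 76, 76]
336 [85, 87, 87, 92, 108, 138, 151, 151, 150, 152, 158, 158, 139, 103, 84, 78, 77, 77, 79, 75]
338 [87, 88, 87, 88, 91, 114, 146, 151, 149, 156, 162, 143, 108, 84, 81, 78, 78, 76, 75, 71]
340 [87, 88, 87, 88, 89, 97, 118, 140, 157, 162, 147, 117, 88, 77, 77, 77, 77, 75, 75, 77]
342 [89, 89, 86, 92, 90, 89, 89, 97, 120, 143, 128, 92, 76, 74, 74, 75, 74, 76, 79, 82]
344 [86, 88, 89, 87, 88, 87, 89, 94, 96, 94, 77, 62, 59, 58, 61, 61, 62, 62, 69, 77]
346 [91, 87, 88, 90, 88, 87, 93, 99, 98, 90, 82, 67, 63, 72, 78, 75, 75, 64, 61, 67]
348 [92, 89, 87, 89, 90, 92, 97, 99, 90, 84, 74, 64, 58, 61, 62, 67, 66, 63, 59, 64]
350 [91, 89, 89, 90, 91, 94, 100, 89, 79, 80, 77, 77, 76, 74, 70, 69, 67, 71, 72, 78]
[359.96311449 209.36244199]
[352.71993336 212.17404392]
```

The hatch is unchanged and the hook is out. Backing straight out from under the hatch.

>>> step_arm([
  {"delta_pos":[1.5,0,0],"dr":[0,0,0],"fingers":1},
  {"delta_pos":[3.5,0,0],"dr":[0,0,0],"fingers":1},
  {"delta_pos":[5.5,0,0],"dr":[0,0,0],"fingers":1},
  {"delta_pos":[7.5,0,0],"dr":[0,0,0],"fingers":1},
  {"delta_pos":[8.5,0,0],"dr":[0,0,0],"fingers":1},
])

```text
time: 27.65
tool_pos: [0.2984, -0.2961, 0.0537]
tool_rot: [3.141, 0.0, 2.452]
contact_force: [-0.0, 0.3, -0.1]
opening: 0.0153
grip_force: 60.0
```

>>> step_arm([
  {"delta_pos":[0,0,-2],"dr":[0,0,0],"fingers":1},
  {"delta_pos":[0,0,-4],"dr":[0,0,0],"fingers":1},
  {"delta_pos":[0,0,-6],"dr":[0,0,0],"fingers":1},
  {"delta_pos":[0,0,-7],"dr":[0,0,0],"fingers":1},
  {"delta_pos":[0,0,-7],"dr":[0,0,0],"fingers":1},
])

```text
time: 28.28
tool_pos: [0.2992, -0.2971, 0.124]
tool_rot: [3.141, 0.002, 2.452]
contact_force: [0.5, 0.7, -1.1]
opening: 0.0156
grip_force: 60.0
```

```bash
python3 - <<'E'
from h import *
s=robot.observe();print(s['time'],s['tool_pos'],s['tool_rot'],go([.40,-.185,.12],[np.pi,0,np.pi/2]))
E
```

```text
28.275 [ 0.29918349 -0.29713108  0.12403792] [3.14144445e+00 1.88242937e-03 2.45177801e+00] (array([-0.64, 15.07,  0.41]), array([ 0.06,  0.1 , 50.48]))
```

>>> step_arm([
  {"delta_pos":[-0.1,3,0.1],"dr":[0,0,10],"fingers":1},
  {"delta_pos":[-0.2,6,0.2],"dr":[0,0,20],"fingers":1},
  {"delta_pos":[-0.4,9,0.3],"dr":[0,0,30],"fingers":1},
  {"delta_pos":[-0.5,12,0.4],"dr":[0,0,40],"fingers":1},
  {"delta_pos":[-0.6,15,0.4],"dr":[0,0,50.5],"fingers":1},
])

```text
time: 28.9
tool_pos: [0.3992, -0.1838, 0.1187]
tool_rot: [-3.141, -0.001, 1.564]
contact_force: [0.1, 0.2, -1.3]
opening: 0.0153
grip_force: 60.0
```

>>> step_arm([
  {"delta_pos":[0,0,3],"dr":[0,0,0],"fingers":1},
  {"delta_pos":[0,0,6],"dr":[0,0,0],"fingers":1},
  {"delta_pos":[0,0,8],"dr":[0,0,0],"fingers":1},
  {"delta_pos":[0,0,9],"dr":[0,0,0],"fingers":1},
  {"delta_pos":[0,0,9.5],"dr":[0,0,0],"fingers":1},
])

```text
time: 29.52
tool_pos: [0.3988, -0.1848, 0.0241]
tool_rot: [-3.141, -0.001, 1.57]
contact_force: [0.0, -0.0, -1.3]
opening: 0.0155
grip_force: 60.0
```

>>> step_arm([
  {"delta_pos":[0,0,0.4],"dr":[0,0,0],"fingers":1},
  {"delta_pos":[0,0,0.8],"dr":[0,0,0],"fingers":1},
  {"delta_pos":[0,0,1.2],"dr":[0,0,0],"fingers":1},
  {"delta_pos":[0,0,1.5],"dr":[0,0,0],"fingers":1},
  {"delta_pos":[0,0,1.5],"dr":[0,0,0],"fingers":1},
])

```text
time: 30.15
tool_pos: [0.3989, -0.1848, 0.0096]
tool_rot: [3.141, -0.0, 1.57]
contact_force: [-0.5, 0.6, -0.8]
opening: 0.0156
grip_force: 60.0
```

>>> step_arm([
  {"delta_pos":[0,0,0.1],"dr":[0,0,0],"fingers":1},
  {"delta_pos":[0,0,0.2],"dr":[0,0,0],"fingers":1},
  {"delta_pos":[0,0,0.3],"dr":[0,0,0],"fingers":1},
  {"delta_pos":[0,0,0.4],"dr":[0,0,0],"fingers":1},
  {"delta_pos":[0,0,0.4],"dr":[0,0,0],"fingers":1},
])

```text
time: 30.78
tool_pos: [0.3994, -0.1854, 0.0065]
tool_rot: [3.14, 0.001, 1.57]
contact_force: [-1.7, -0.6, 10.2]
opening: 0.0152
grip_force: 60.0
```

Touching the bench. I'll release slowly and lift.

>>> step_arm([
  {"delta_pos":[0,0,0],"dr":[0,0,0],"fingers":0.6},
  {"delta_pos":[0,0,0],"dr":[0,0,0],"fingers":0.4},
  {"delta_pos":[0,0,0],"dr":[0,0,0],"fingers":0.1},
  {"delta_pos":[0,0,0],"dr":[0,0,0],"fingers":-0.3},
  {"delta_pos":[0,0,0],"dr":[0,0,0],"fingers":-0.3},
], newtons=20)

```text
time: 31.4
tool_pos: [0.399, -0.1849, 0.0057]
tool_rot: [3.141, -0.0, 1.57]
contact_force: [-0.1, 0.0, -0.5]
opening: 0.0529
grip_force: 0.0
```

>>> step_arm([
  {"delta_pos":[0,0,-3],"dr":[0,0,0],"fingers":-0.3},
  {"delta_pos":[0,0,-8],"dr":[0,0,0],"fingers":-0.3},
  {"delta_pos":[0,0,-14],"dr":[0,0,0],"fingers":-0.3},
  {"delta_pos":[-5,0,-20],"dr":[0,0,0],"fingers":-0.3},
  {"delta_pos":[-8,0,-20],"dr":[0,0,0],"fingers":-0.3},
])

```text
time: 32.02
tool_pos: [0.4001, -0.2666, 0.2095]
tool_rot: [3.136, 0.005, 1.572]
contact_force: [1.7, -0.7, -0.3]
opening: 0.0594
grip_force: 0.0
```

```bash
python3 - <<'E'
from ang import *
[viewer.read_camera('wrist') for _ in range(3)]
p=viewer.camera_params('wrist');im=viewer.read_camera('wrist')[:,:,::-1].astype(np.uint8).copy();cv2.imwrite('pics/w14.png',im)
s=robot.observe();print(s['time'],s['tool_pos'],s['contact_force'],s['opening'])
g=cv2.cvtColor(im,cv2.COLOR_BGR2GRAY);m=((g<60)*255).astype(np.uint8);m[235:]=0;m=cv2.morphologyEx(m,cv2.MORPH_OPEN,np.ones((5,5)))
for c in cv2.findContours(m,0,2)[0]:
    if cv2.contourArea(c)>300: print(cv2.minAreaRect(c))
print('exp handle',proj(p,[.3994,-.1639,.02]),proj(p,[.3994,-.1639-.140,.01]))
for v in (130,150,170,185,200,205,210): print(v,g[v,300:350].tolist())
# bystanders: scene/side compare with start
for n in ('scene','side'):
    a0=cv2.imread(f'pics/{n}0.png');a1=viewer.read_camera(n)[:,:,::-1].astype(np.uint8).copy();cv2.imwrite(f'pics/{n}14.png',a1)
    for nm,(u,v,w) in dict(scene=dict(phone=(381,187,24),tape=(370,157,12),spool=(284,208,11),cut=(262,218,20)),side=dict(phone=(391,215,24),tape=(368,198,10),spool=(290,239,11),cut=(262,252,16)))[n].items():
        t=a0[v-w//2:v+w//2,u-w:u+w];r=cv2.matchTemplate(a1[v-w//2-8:v+w//2+8,u-w-8:u+w+8],t,cv2.TM_CCOEFF_NORMED);_,mx,_,l=cv2.minMaxLoc(r);print(n,nm,round(mx,3),np.array(l)-8)
meas('pics/side14.png')
E
```

```text
32.225 [ 0.39842984 -0.26488903  0.2053717 ] [-0.14795758  0.2883883  -0.71357814] 0.05968478871486505
((570.3065795898438, 149.24615478515625), (49.762203216552734, 12.22544002532959), 14.534454345703125)
((533.0, 116.0), (14.0, 30.0), 90.0)
((315.0, 62.0), (76.0, 16.0), 90.0)
((150.99996948242188, 45.49999237060547), (163.99996948242188, 90.99998474121094), -0.0)
exp handle [315.22168655  62.56850989] [315.49722346 206.60708402]
130 [112, 112, 112, 112, 112, 112, 112, 111, 111, 113, 97, 88, 92, 92, 92, 93, 93, 93, 93, 88, 93, 107, 113, 112, 110, 106, 159, 186, 184, 184, 183, 183, 184, 184, 184, 185, 185, 185, 186, 186, 187, 185, 185, 184, 184, 184, 184, 184, 183, 183]
150 [112, 111, 111, 110, 110, 111, 110, 109, 110, 111, 94, 87, 93, 92, 91, 92, 92, 92, 92, 86, 93, 108, 113, 112, 113, 113, 113, 113, 113, 113, 112, 113, 110, 162, 189, 187, 187, 186, 185, 185, 185, 184, 185, 185, 184, 184, 183, 182, 183, 185]
170 [112, 111, 112, 112, 112, 112, 112, 112, 112, 113, 98, 88, 91, 92, 91, 91, 92, 90, 92, 86, 93, 108, 113, 113, 113, 113, 112, 112, 112, 112, 113, 112, 113, 113, 113, 113, 113
[... 1941 characters left out ...]
 82, 79, 76, 81, 78]
336 [87, 87, 87, 87, 90, 89, 90, 92, 90, 88, 94, 99, 97, 92, 86, 81, 80, 77, 78, 77]
338 [89, 88, 88, 91, 91, 89, 88, 88, 90, 92, 98, 99, 90, 83, 81, 77, 76, 76, 73, 73]
340 [89, 88, 88, 89, 91, 91, 90, 88, 91, 96, 95, 91, 79, 79, 80, 79, 79, 78, 78, 78]
342 [89, 88, 89, 89, 92, 91, 89, 90, 96, 99, 95, 80, 76, 73, 75, 76, 77, 79, 79, 80]
344 [87, 87, 89, 90, 90, 91, 89, 95, 98, 93, 76, 65, 57, 59, 63, 60, 61, 65, 73, 80]
346 [88, 88, 91, 91, 91, 89, 93, 99, 97, 92, 86, 71, 64, 77, 79, 78, 75, 68, 60, 68]
348 [89, 91, 92, 91, 90, 91, 96, 99, 92, 82, 76, 67, 60, 61, 64, 69, 69, 64, 59, 68]
350 [89, 90, 90, 91, 91, 96, 98, 95, 86, 80, 80, 79, 75, 76, 72, 68, 70, 69, 74, 79]
```

```bash
python3 -c "
from cell import robot
print(robot.hand_in())"
```

```text
the job is handed in; nothing more can be done
None
```

Handed in at about 32 s: by the camera checks the hatch is fully open (about 1.49 rad, on its stop), the rod lies flat on the bench clear of hatch and cabinet, and the cutters and spool are unmoved; phone and tape show no shift in the side view but were hidden by the arm in the scene view.

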